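Copy the lift wing's angle to the loading dock with a bevel gauge

TASK

Copy the angle of the mine lift's swinging wing to the wing of the loading dock with the bevel gauge: press the gauge fully home in the lift's corner, stock along the fence and nose against the stop, so that its blade lies flush on the lift's wing, and push its locking peg fully down there. Then carry the locked gauge to the dock and press it fully home in that corner in the same way, so that the blade swings the dock's wing to the same angle; leave it standing there and let go. Press gently (well under 30 N), move the dock's wing with the gauge only and not with the fingers, and leave the lift's wing and the toys as they are.

Things in the scene. Friction and masses are not known exactly. Their poses are not given: they have to be found in the camera images.
- lift: Fixed pattern corner beside the mine lift (wooden tower 130 x 120 x 290 mm on the -y side, its middle at x -20, y -190 mm). Origin on the table on the vertical pivot axis of the lift's wing. A fence of pine 16 mm high and 14 mm thick runs from x -180 to +10 mm with its inner face (towards +y) at y -14 mm. +x is the direction in which the gauge is pushed home. The gauge is home when it stands on the table with its origin and axes on these.
- lift_stop: Fixed low stop 8 mm high, 12 x 22 mm, near face at x +14 mm of the lift frame (y -14 to +8 mm). Same origin and axes as lift. The gauge's nose meets it.
- lift_corner (a point): Point on the pivot axis of the lift's corner, 11 mm above the table; axes as lift.
- lift_wing (a joint): Angle (rad) of the lift's wing about its vertical axis: 0 along +x of lift, growing counter-clockwise from above (0.75 to 1.0). Very stiff; not to be moved.
- lift_wing_mid (a point): Middle of the lift wing's inner face, 15 mm up. The wing is a pine wall 67 mm long, 12 mm thick, its top 30 mm above the table, 30 to 97 mm from its pivot axis along its own x axis (the point's x axis); its inner face, looking to its own +y, lies 14 mm to the -y side of the pivot axis.
- dock: Fixed corner beside the loading dock, exactly like the lift's: same fence, stop and frame (origin on the table on the pivot axis of the dock's wing), parallel to lift. A platform 110 x 60 mm, 80 mm high with its railing, stands on its -y side, from y -70 to -130 mm.
- dock_stop: Fixed low stop of the dock's corner, like the lift's; same origin and axes as dock.
- dock_corner (a point): Point on the pivot axis of the dock's corner, 11 mm above the table; axes as dock.
- dock_wing (a joint): Angle (rad) of the dock's wing, counted like the lift's. Starts too far round (1.45 to 1.75); turns against a friction of about 0.06 N m and stays where it is left.
- dock_wing_mid (a point): Middle of the dock wing's inner face, 15 mm up; the wing has the shape of the lift's wing.
- gauge_grip (a point): Middle of the dark grip rib on the gauge's stock, 42 mm above the gauge's underside, 47.5 mm behind the blade's pivot. The rib is 55 mm long (gauge x), 18 mm wide (gauge y) and reaches from 22 to 58 mm above the underside; axes as gauge. Grip it across, above the fence's height.
- gauge: The loose bevel gauge, about 0.4 to 0.6 kg: pine stock 28 mm wide, 22 mm high, from 105 mm behind to 20 mm behind the blade's pivot axis, with a nose plate 8 mm high that ends 14 mm ahead of the axis. Origin on the underside on the blade's pivot axis; the stock points to -x, the nose to +x. A steel clamp disc and the peg's wooden flange, 38 mm across, lie over the pivot between 21 and 38 mm above the underside.
- gauge_pivot (a point): Point on the blade's pivot axis, 11 mm above the gauge's underside; axes as gauge.
- gauge_blade (a joint): Angle (rad) of the blade on the stock: 0 straight ahead along the gauge's +x, growing counter-clockwise from above (0 to 2). Starts at 0.42 to 0.62, always straighter than the lift's wing, so that pushing the gauge home turns the blade until it lies flush. Unlocked it turns against about 0.02 N m and stays where it is left; with the peg down it holds more than the dock's wing needs.
- blade_mid (a point): Middle of the blade's outer edge. Steel blade 10 x 10 mm, 86 mm long from the pivot axis, 10 to 20 mm above the underside; its outer edge lies 14 mm to the -y side of the axis in the blade's own frame (the point's x axis points along the blade).
- lock_peg (a joint): Travel (m) of the locking peg: 0 up (unlocked), about 0.0077 fully down (locked). It moves when pressed with about 5 N, is fully down at 8 to 12 N, and stays where it is left.
- peg_top (a point): Top of the locking peg, an upright dark wooden peg of 18 mm diameter on the blade's pivot axis; 75 mm above the gauge's underside when up, about 67 mm when down. It is pressed straight down.
- wagon: Ochre ore wagon, 85 x 50 x 48 mm; leave it alone. Origin under its middle.
- engine: Dark grey steam engine, 110 x 52 x 86 mm; leave it alone. Origin under its middle.
- lantern: Yellow lantern post, 48 mm foot, 147 mm tall; leave it alone. Origin under its middle.
Mind the look-alikes: they are no part of the job. Leave any blue, green or turquoise look-alike of the gauge alone.

How it is judged:
By the outcome, as a careful person would: the job done as asked, in the order asked, and still so for the second after the job is handed in, with the robot touching nothing.
It also fails if it takes over 72 s, if anything falls off the work surface, if the arm or the gripper's body presses on something with over 40 N, if the wrist force passes 120 N, or if a joint passes its speed limit or range.

ROBOT

A 6-joint arm with a two-finger parallel gripper is mounted at the origin on the work surface. World frame = base frame: x ahead of the robot, y to its left, z up, the work surface at z = 0. Lengths are in mm, angles in degrees, forces in N, time in s.
With the tool pointing down it reaches from about 300 to 850 mm from the base axis. Payload 4.2 kg.
Tool frame: the origin (TCP) lies at the very end of the fingers, on their centre line; the grasp point (between the pads) lies 19 mm behind it (env.grip_depth is the distance from the TCP to the grasp point, in mm); y points along the fingers, z is the direction in which the jaws open and shut, and the axes are right-handed (so a half turn about y gives the same grasp; the last joint's range is limited). The gripper opens to 91 mm and grips with 3 to 60 N. Pads are 32 mm wide; open, the fingers measure 118 mm over their backs; the gripper's body (76 mm by 178 mm) begins 60 mm behind the grasp point.
Start: joints at [-77.808, 18.312, 89.639, -0, 72.044, -1.146], TCP at [132.656, -559.505, 213.976] pointing down, gripper open.
Joint ranges: [-177.97, 177.97], [-48.28, 115.42], [12.27, 149.76], [-77.06, 257.06], [2.81, 150.46], [-146.56, 146.56]. Speed limits (degrees/s): [147.25, 147.25, 180, 180, 180, 180].

INTERFACE

Orientations are given as [roll, pitch, yaw] about the fixed x, y, z axes, in that order (R = Rz(yaw) Ry(pitch) Rx(roll)).
In Python, from workcell import state, imaging, job, env gives the robot as it stands.
- The arm moves only by the shell command python3 -m pendant 'ROWS' [FORCE]. ROWS is JSON, a list of rows, each an object with "delta_pos": the shift along the tool's x, y, z in cm, a list of three; "twist": the turn, a rotation vector about the tool's x, y, z in degrees, a list of three; "grip": the opening in per cent of the stroke, from 0 (shut) to 100 (fully open). In form: [{"delta_pos": [tx, ty, tz], "twist": [wx, wy, wz], "grip": grip}, ...]. A call has exactly 5 rows; each row is the pose to reach, as a shift and turn from the pose commanded when the call began, along the tool's axes at that moment; what a row does not reach only later rows make up. A row lasts 1/10 s, in which the tool goes at most 50 mm and 8.59 degrees, less where a joint would pass 70% of its speed; a pose out of reach is approached as far as the arm can. A call with a gripper value outside its range is refused whole. The fingers move at their own pace and stop on an object; FORCE is the grip in N (left out, the last holds). Time passes only in rows, so rows that repeat a pose let the fingers close, or fill a call up. It gives the time, the measured TCP pose, the force and the opening at its end, in the units of the state.
- state(): the state, without advancing time (a new reading comes with each control period).
- imaging.grab_frame(name): name is "scene" or "side" or "wrist"; returns (picture, depth): 420x560x3 uint8, red, green, blue; 420x560 float32, mm along the optical axis (not along the pixel's ray), 0 where there is no reading.
- imaging.camera_info(name): a dict with "fx", "fy", "cx", "cy" (pixels), "R" (3x3) and "t" (3): a world point X has camera coordinates R X + t. Camera axes: x right, y down, z forward; pixel columns grow to the right and rows downward; lengths in mm; the calibration is good to about 2 mm. A picture is of the moment at which its call begins: read the wrist's pose just before it. camera_info takes no time and is no camera call; for the wrist camera it gives the pose at the moment of the call.
- job.job_done(): hands the job in, once; it reports no verdict.
The state is a dict: "time_s": time; "qpos": joint angles; "qvel": joint speeds; "effort": joint torques, N m; "ee_pos": TCP position; "ee_rot": TCP orientation; "force": force on the tool from outside, world axes, zero at the start; "torque": the same for the moment, N m; "gripper_width": finger opening in mm.
Only numpy, scipy, OpenCV 4.12 (cv2) and the standard library are available. Lean on these libraries where they do the work, as an engineer would, in place of code of your own. Each camera call takes 0.05 s, during which the arm holds its last target.

## Working session

There is one attempt and no reset: what is moved stays moved. The work goes in short steps, Python scripts to look and compute and a shell command to move; the robot and the scene stay as the last step left them, time stands still between calls to the robot, and variables do not carry over. Pictures are saved under pics/ and viewed, and the job is handed in when it is done.

```bash
ls; mkdir -p pics; cat > h.py <<'E'
import numpy as np,cv2
from workcell import state, imaging, job, env
def grab(n,tag):
    i=imaging.camera_info(n); p,d=imaging.grab_frame(n)
    cv2.imwrite(f'pics/{tag}.png',p[...,::-1]); np.savez(f'pics/{tag}.npz',p=p,d=d,**{k:np.array(v) for k,v in i.items()})
    return p,d,i
def load(tag): 
    z=np.load(f'pics/{tag}.npz'); return z['p'],z['d'],z
def ray(i,u,v):
    R=np.array(i['R']);t=np.array(i['t']);d=np.array([(u-i['cx'])/i['fx'],(v-i['cy'])/i['fy'],1.])
    return -R.T@t, R.T@d
def onz(i,u,v,z):
    c,d=ray(i,u,v); return c+d*(z-c[2])/d[2]
def bydepth(i,u,v,D):
    c,d=ray(i,u,v); return c+d*D
def cloud(d,i):
    v,u=np.mgrid[:d.shape[0],:d.shape[1]]
    R=np.array(i['R']);t=np.array(i['t'])
    P=np.stack([(u-i['cx'])/i['fx']*d,(v-i['cy'])/i['fy']*d,d],-1)
    return (P-t)@R
def proj(i,X):
    c=np.array(i['R'])@np.array(X)+np.array(i['t']); return i['fx']*c[0]/c[2]+i['cx'],i['fy']*c[1]/c[2]+i['cy']
E
python3 - <<'E'
from h import *
print(state())
for n in ['scene','side','wrist']:
    p,d,i=grab(n,n+'0'); R=np.array(i['R']); print(n,-R.T@np.array(i['t']),R[2],i['fx'])
E
```

```text
pics
{'time_s': 0.0, 'qpos': array([-7.78084363e+01,  1.83514221e+01,  8.97056588e+01,  5.01421453e-04,
        7.20425293e+01, -1.14652273e+00]), 'qvel': array([ 0.06814359, -0.03688216,  0.00082718,  0.0543474 ,  0.0094197 ,
       -0.00574607]), 'effort': array([-4.57137560e-06, -4.12460589e+01, -2.31975693e+01,  7.26674125e-02,
        4.58092033e-02, -1.58186704e-04]), 'ee_pos': array([ 132.54403541, -559.00882681,  213.12752745]), 'ee_rot': array([-9.00995807e+01,  2.46975542e-03, -1.66662071e+02]), 'force': array([-0.60886314,  0.61119765, -0.91065365]), 'torque': array([-0.03065126, -0.01998007,  0.02784244]), 'gripper_width': 91.43370243397013}
scene [1055.05428434  354.91228451 1229.56554519] [-0.40479809 -0.31688192 -0.85774376] 526.4353718345592
side [  4.23923396 787.4736776  999.15562203] [ 0.38143544 -0.62475883 -0.68131006] 494.6251358210159
wrist [ 201.83082043 -542.56466987  384.05588116] [-0.24904438 -0.05698623 -0.96681408] 344.6747631025286
```

View pics/scene0.png

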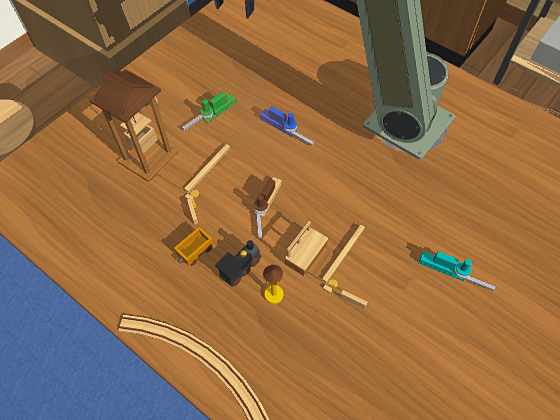

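View pics/side0.png

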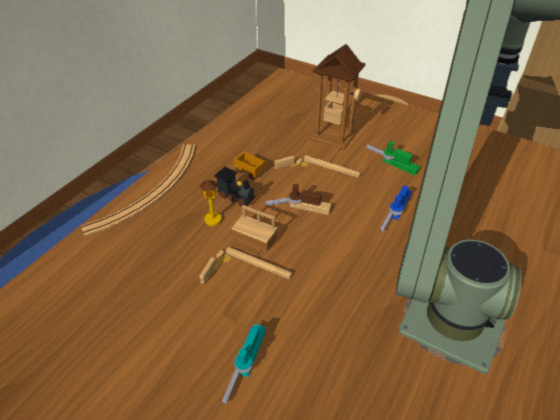

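View pics/wrist0.png

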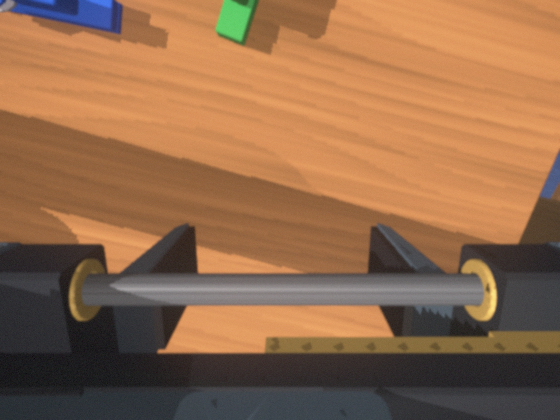

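```bash
python3 - <<'E'
from h import *
p,_,_=load('scene0'); c=p[130:320,160:390]; cv2.imwrite('pics/sc.png',cv2.resize(c,None,fx=3.4,fy=3.1,interpolation=2)[...,::-1])
p,_,_=load('side0'); c=p[130:290,180:380]; cv2.imwrite('pics/sd.png',cv2.resize(c,None,fx=3.7,fy=3.7,interpolation=2)[...,::-1])
# height maps fused
for n in ['scene0','side0']:
    p,d,i=load(n); X=cloud(d,i)
    for px in [(228,148),(193,190),(265,195),(332,287)] if n=='scene0' else [(355,172),(297,163),(305,197),(227,258)]:
        print(n,px,X[px[1],px[0]].round(1))
E
```

```text
scene0 (228, 148) [ 419.8 -354.5   12.1]
scene0 (193, 190) [ 583.3 -341.9   -1.7]
scene0 (265, 195) [ 498.2 -149.9   53.9]
scene0 (332, 287) [581.2 132.3   3.1]
side0 (355, 172) [ 423.3 -360.7   14.5]
side0 (297, 163) [ 611.3 -324.9   -2.7]
side0 (305, 197) [ 484.7 -147.1   45.8]
side0 (227, 258) [564.2 129.1   6.1]
```

View pics/sc.png

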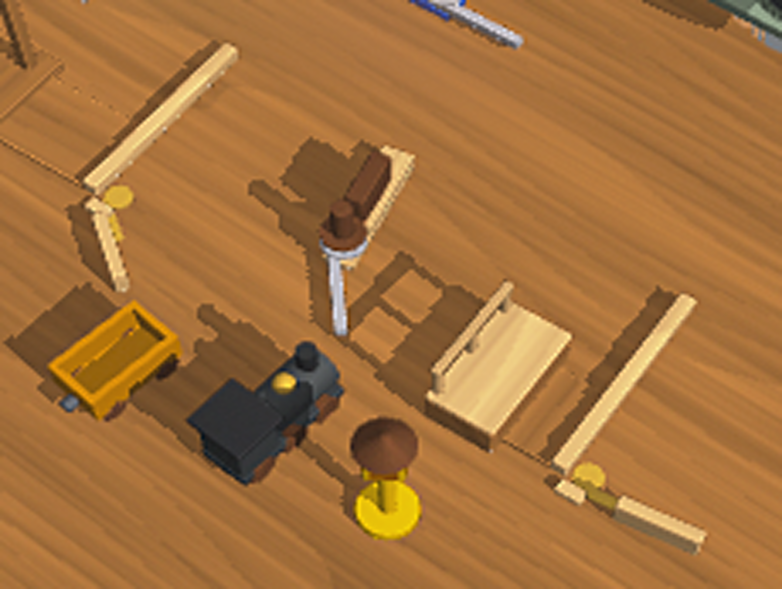

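View pics/sd.png

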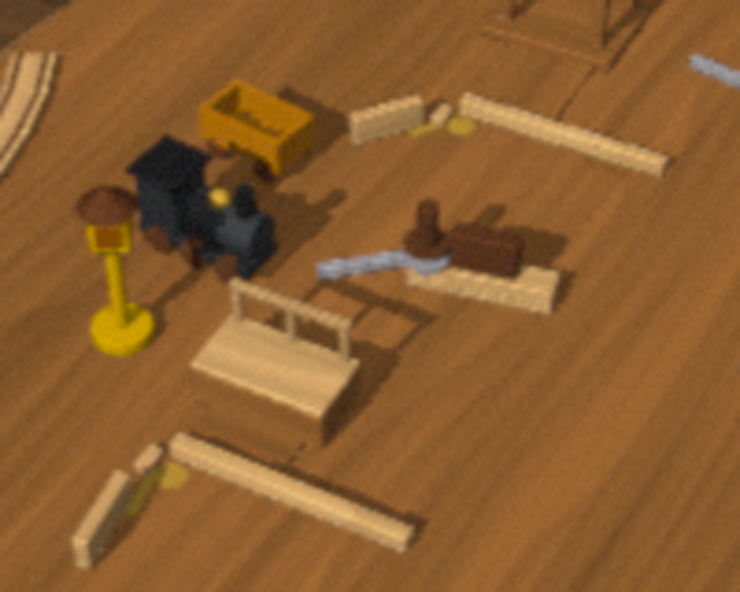

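```bash
cat > m.py <<'E'
from h import *
def comps(tag,zpl,show=True):
    p,d,i=load(tag); hsv=cv2.cvtColor(p,cv2.COLOR_RGB2HSV); X=cloud(d,i)
    m=((hsv[...,0]>13)&(hsv[...,0]<26)&(hsv[...,1]<150)&(hsv[...,2]>180)).astype(np.uint8)
    n,l,st,c=cv2.connectedComponentsWithStats(m)
    for k in range(1,n):
        if st[k,4]<40: continue
        x,y,w,h,a=st[k]
        if not(150<x<480 and 100<y<320): continue
        v,u=np.where(l==k); P=np.array([onz(i,a,b,zpl)[:2] for a,b in zip(u,v)],np.float32)
        (cx,cy),(w_,h_),an=cv2.minAreaRect(P)
        print(tag,'px',c[k].round(),a,'rect@z',(round(cx),round(cy)),round(w_),round(h_),round(an,1),'cloud',np.median(X[v,u],0).round(1), 'z95',np.percentile(X[v,u,2],[5,50,95]).round(1))
    return l
for t in ['scene0','side0']:
    for z in (16,): comps(t,z)
p,_,_=load('scene0')
for uv in [(193,193),(200,170),(190,205),(335,286),(275,190)]: print(uv,cv2.cvtColor(p[uv[1]:uv[1]+1,uv[0]:uv[0]+1],cv2.COLOR_RGB2HSV)[0,0])
E
python3 m.py
```

```text
scene0 px [203. 178.] 528 rect@z (549, -336) 273 73 22.0 cloud [ 541.  -351.4   14.8] z95 [ 3.4 14.8 30.3]
scene0 px [274. 189.] 129 rect@z (458, -152) 99 27 29.2 cloud [ 444.4 -154.6   20.8] z95 [ 5.2 20.8 25.2]
scene0 px [306. 247.] 1008 rect@z (531, 14) 127 71 3.7 cloud [550.   24.5  41. ] z95 [36.1 41.  80.9]
scene0 px [343. 253.] 385 rect@z (490, 103) 191 15 3.9 cloud [493.7 102.4  15. ] z95 [ 7.3 15.  19.8]
scene0 px [354. 297.] 128 rect@z (574, 193) 16 67 5.5 cloud [579.7 195.4  29.2] z95 [24.3 29.2 32.6]
side0 px [332. 115.] 206 rect@z (630, -614) 59 104 23.6 cloud [ 579.  -495.4   94. ] z95 [ 72.9  94.  120. ]
side0 px [331. 166.] 300 rect@z (503, -348) 187 27 3.7 cloud [ 502.4 -352.5   13.2] z95 [ 3.6 13.2 18.9]
side0 px [283. 159.] 44 rect@z (648, -300) 63 14 60.9 cloud [ 640.4 -285.8   29.5] z95 [26.3 29.5 33.1]
side0 px [313. 207.] 235 rect@z (465, -142) 113 42 31.3 cloud [ 452.9 -151.5   15.3] z95 [ 3.2 15.3 24.2]
side0 px [257. 212.] 46 rect@z (585, -50) 98 7 3.7 cloud [550.5   3.8  79.9] z95 [75.6 79.9 83.8]
side0 px [253. 228.] 636 rect@z (560, 9) 110 63 3.1 cloud [544.7  30.5  40.9] z95 [37.1 40.9 44.2]
side0 px [257. 262.] 428 rect@z (485, 107) 188 21 3.3 cloud [486.6 104.6  14. ] z95 [ 3.3 14.  18.5]
side0 px [206. 269.] 85 rect@z (584, 194) 13 84 16.3 cloud [576.7 203.4  29.4] z95 [10.3 29.4 33.2]
(193, 193) [ 22 182 217]
(200, 170) [ 15 153 117]
(190, 205) [ 18 117 233]
(335, 286) [ 22 186 239]
(275, 190) [ 18 119 238]
```

```bash
cat >> h.py <<'E'
from scipy.spatial.transform import Rotation as Ro
def go(x,y,z,yaw,base=None):
    s=state(); R=Ro.from_euler('xyz',s['ee_rot'],degrees=True)
    T=Ro.from_euler('xyz',[-90,0,yaw],degrees=True)
    d=R.inv().apply(np.array([x,y,z])-s['ee_pos'])/10
    print('t',round(s['time_s'],2),'pos',s['ee_pos'].round(1),'rot',s['ee_rot'].round(2),'F',s['force'].round(1),'w',round(s['gripper_width'],1))
    print('delta',d.round(3).tolist(),'twist',(R.inv()*T).as_rotvec(degrees=True).round(2).tolist())
E
python3 -c "
from h import *
go(471,-145,170,-151)
for t,b in(('scene0',1),('side0',1)):
    p,d,i=load(t); h=cv2.cvtColor(p,cv2.COLOR_RGB2HSV)
    m=((h[...,0]>=20)&(h[...,0]<=26)&(h[...,1]>160)&(h[...,2]>170)).astype(np.uint8)
    n,l,st,c=cv2.connectedComponentsWithStats(m)
    for k in range(1,n):
        if st[k,4]>12: print(t,c[k].round(1),st[k],onz(i,*c[k],1).round(1))
"
```

```text
t 0.15 pos [ 132.6 -559.1  213.3] rot [ -90.07    0.   -166.66] F [-0.3 -0.5  0.6] w 91.1
delta [-42.484, 4.375, -32.484] twist [0.07, -15.66, -0.01]
scene0 [194.4 193. ] [190 190   9   7  47] [ 589.2 -330.5    1. ]
scene0 [193.4 202.9] [192 199   4   9  17] [ 614.5 -310.3    1. ]
scene0 [243.4 252.6] [241 251   6   4  21] [ 644.8 -104.4    1. ]
scene0 [333.3 282.5] [329 279   9   8  46] [568.6 127.4   1. ]
scene0 [274.3 294. ] [265 282  19  22 264] [684.2  30.4   1. ]
side0 [304.2 163.5] [302 162   6   4  19] [ 587.9 -330.4    1. ]
side0 [211.3 217. ] [204 200  17  26 163] [696.   23.4   1. ]
side0 [226.6 258.3] [224 255   6   7  27] [567.4 127.2   1. ]
```

```bash
python3 -m pendant '[{"delta_pos":[-4.2,0,-3.2],"twist":[0,-1.6,0],"grip":100},{"delta_pos":[-10,0.5,-7.6],"twist":[0,-5,0],"grip":100},{"delta_pos":[-16,1,-12],"twist":[0,-9,0],"grip":100},{"delta_pos":[-20,1.5,-15],"twist":[0,-12,0],"grip":100},{"delta_pos":[-24,2,-18],"twist":[0,-15.66,0],"grip":100}]'; python3 -c "
from h import *
go(471,-145,170,-151)"
```

```text
time_s: 0.65
ee_pos: [293.0, -366.2, 198.4]
ee_rot: [-90.0, 0.0, -150.9]
force: [1.3, -0.8, 0.0]
gripper_width: 91.2
t 0.65 pos [ 293.  -366.2  198.4] rot [-8.998e+01  1.000e-02 -1.509e+02] F [ 1.3 -0.8  0. ] w 91.2
delta [-26.306, 2.843, -10.668] twist [-0.02, 0.1, -0.01]
```

```bash
python3 -m pendant '[{"delta_pos":[-4.5,0.5,-1.8],"twist":[0,0,0],"grip":100},{"delta_pos":[-9,1,-3.7],"twist":[0,0,0],"grip":100},{"delta_pos":[-13.5,1.5,-5.4],"twist":[0,0,0],"grip":100},{"delta_pos":[-18,2,-7.5],"twist":[0,0,0],"grip":100},{"delta_pos":[-22,2.4,-9],"twist":[0,0,0],"grip":100}]'; python3 -c "
from h import *
grab('wrist','w1')
go(471,-145,170,-151)"
```

```text
time_s: 1.15
ee_pos: [441.6, -180.1, 174.2]
ee_rot: [-90.0, -0.0, -151.0]
force: [-0.3, -1.3, 0.2]
gripper_width: 90.8
t 1.2 pos [ 445.3 -176.2  173.7] rot [ -90.14    0.25 -150.8 ] F [ 4.4  3.1 -0.1] w 91.4
delta [-3.76, 0.393, -1.466] twist [0.14, 0.2, -0.25]
```

View pics/w1.png

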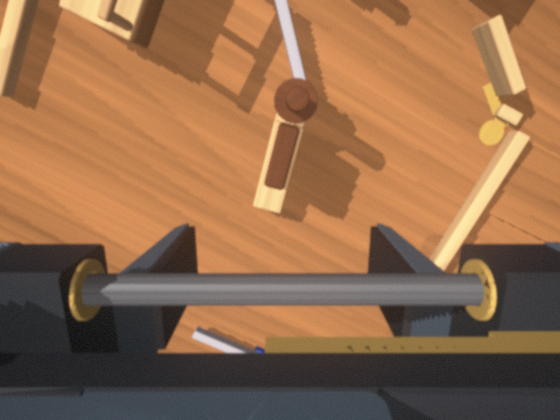

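```bash
cat > g.py <<'E'
from h import *
import sys
def rect(i,mask,z,keep=1):
    n,l,st,c=cv2.connectedComponentsWithStats(mask.astype(np.uint8))
    out=[]
    for k in range(1,n):
        if st[k,4]<60: continue
        v,u=np.where(l==k); P=np.array([onz(i,a,b,z)[:2] for a,b in zip(u,v)],np.float32)
        out.append((st[k,4],c[k].round(),cv2.minAreaRect(P)))
    return out
tag=sys.argv[1]
p,d,i=load(tag); h=cv2.cvtColor(p,cv2.COLOR_RGB2HSV); H,S,V=[h[...,k].astype(int) for k in range(3)]
ok=np.zeros(H.shape,bool); ok[:225]=1
dark=ok&((H<12)|(H>170))&(S>100)&(V<115)&(V>40)
pine=ok&(H>13)&(H<26)&(S<150)&(V>180)
br=ok&(H>=20)&(H<=27)&(S>160)&(V>150)
f=lambda o:[(a,c.tolist(),np.round(r[0],1).tolist(),np.round(r[1],1).tolist(),round(r[2],1)) for a,c,r in o]
for nm,m,z in(('dark58',dark,58),('pine16',pine,16),('pine22',pine,22),('pine30',pine,30),('brass',br,1)):
    print(nm,*f(rect(i,m,z)),sep='\n  ')
for uv in [(282,157),(297,98),(297,85)]: print(uv,h[uv[1],uv[0]],cloud(d,i)[uv[1],uv[0]].round(1))
E
python3 g.py w1
```

```text
dark58
  (np.int32(223), [305.0, 110.0], [517.1, -155.0], [20.5, 15.5], 86.4)
pine16
  (np.int32(1129), [9.0, 35.0], [436.3, 97.7], [85.6, 14.0], 3.8)
  (np.int32(1135), [94.0, 14.0], [502.3, 36.6], [24.0, 63.9], 5.9)
  (np.int32(460), [128.0, 9.0], [517.0, 14.9], [20.6, 19.4], 3.5)
  (np.int32(1307), [506.0, 53.0], [645.1, -292.6], [72.5, 19.2], 63.2)
  (np.int32(3571), [493.0, 158.0], [566.5, -341.1], [136.2, 57.0], 23.8)
  (np.int32(1243), [269.0, 177.0], [460.1, -161.1], [94.2, 30.1], 17.5)
pine22
  (np.int32(1129), [9.0, 35.0], [437.5, 93.2], [84.0, 13.7], 3.8)
  (np.int32(1135), [94.0, 14.0], [502.3, 33.3], [23.6, 62.7], 5.9)
  (np.int32(460), [128.0, 9.0], [516.8, 11.9], [20.2, 19.0], 3.5)
  (np.int32(1307), [506.0, 53.0], [642.5, -289.9], [71.1, 18.8], 63.2)
  (np.int32(3571), [493.0, 158.0], [565.4, -337.6], [133.7, 55.9], 23.8)
  (np.int32(1243), [269.0, 177.0], [460.9, -160.9], [92.4, 29.6], 17.5)
pine30
  (np.int32(1129), [9.0, 35.0], [439.1, 87.3], [81.9, 13.4], 3.8)
  (np.int32(1135), [94.0, 14.0], [502.3, 28.8], [23.0, 61.2], 5.9)
  (np.int32(460), [128.0, 9.0], [516.5, 8.1], [19.7, 18.6], 3.5)
  (np.int32(1307), [506.0, 53.0], [639.1, -286.4], [69.4, 18.3], 63.2)
  (np.int32(3571), [493.0, 158.0], [563.8, -332.8], [130.4, 54.5], 23.8)
  (np.int32(1243), [269.0, 177.0], [461.9, -160.5], [90.1, 28.9], 17.5)
brass
(282, 157) [ 10 150 133] [ 474.1 -161.    59.2]
(297, 98) [ 10 148 134] [ 519.7 -148.6   73.6]
(297, 85) [ 10 142 131] [ 530.9 -143.8   37.8]
```

```bash
sed -i 's/^dark=.*/Z=cloud(d,i)[...,2]\ndark=ok\&(H<=12)\&(S>100)\&(V<170)\&(V>90)/; s/^for uv.*//' g.py; cat >> g.py <<'E'
X=cloud(d,i); ok2=ok&(H<=13)&(S>90)&(X[...,0]>380)
def top(lo,hi,z,nm):
    m=cv2.morphologyEx((ok2&(Z>lo)&(Z<hi)).astype(np.uint8),cv2.MORPH_OPEN,np.ones((3,3)))
    print(nm,*f(rect(i,m,z)),sep='\n  ')
top(53,64,58,'rib'); top(64,82,75,'peg')
E
python3 g.py w1 | grep -A3 -E "dark|rib|peg"
```

```text
dark58
  (np.int32(1561), [296.0, 100.0], [518.8, -149.5], [35.8, 35.3], 65.1)
  (np.int32(1229), [281.0, 156.0], [474.0, -160.4], [53.0, 16.5], 14.1)
pine16
--
rib
  (np.int32(1296), [281.0, 156.0], [474.0, -160.2], [53.5, 17.4], 15.4)
peg
  (np.int32(447), [297.0, 98.0], [519.3, -148.8], [16.5, 16.5], 29.2)
```

```bash
python3 -c "
from h import *
go(474,-160.3,90,-165.2)"
```

```text
t 1.2 pos [ 445.3 -176.2  173.7] rot [ -90.14    0.25 -150.8 ] F [ 4.4  3.1 -0.1] w 91.4
delta [-3.24, 8.387, 0.035] twist [0.17, 14.4, -0.23]
```

```bash
python3 -m pendant '[{"delta_pos":[-1,1,0],"twist":[0,3,0],"grip":100},{"delta_pos":[-2,3,0],"twist":[0,7,0],"grip":100},{"delta_pos":[-3,5.5,0],"twist":[0,14.4,0],"grip":100},{"delta_pos":[-3,7.5,0],"twist":[0,14.4,0],"grip":100},{"delta_pos":[-3,7.5,0],"twist":[0,14.4,0],"grip":100}]'; python3 -c "
from h import *
go(474,-160.3,90,-165.2)
grab('wrist','w2')
go(474,-160.3,90,-165.2)"; python3 g.py w2
```

```text
time_s: 1.7
ee_pos: [465.1, -167.1, 97.0]
ee_rot: [-90.2, -0.3, -165.4]
force: [-0.2, -0.2, -0.7]
gripper_width: 91.5
t 1.7 pos [ 465.1 -167.1   97. ] rot [ -90.21   -0.32 -165.36] F [-0.2 -0.2 -0.7] w 91.5
delta [-1.036, 0.698, -0.432] twist [0.21, -0.16, 0.32]
t 1.75 pos [ 466.2 -167.7   98.6] rot [ -90.11   -0.17 -165.38] F [-0.6 -0.1  0.1] w 91.4
delta [-0.945, 0.857, -0.513] twist [0.11, -0.18, 0.17]
dark58
  (np.int32(450), [71.0, 46.0], [539.6, -23.9], [28.5, 12.6], 8.8)
  (np.int32(119), [279.0, 81.0], [551.3, -143.5], [14.4, 8.8], 44.0)
  (np.int32(158), [72.0, 81.0], [520.7, -26.7], [9.3, 13.8], 35.5)
  (np.int32(77), [70.0, 99.0], [510.4, -27.3], [6.3, 10.4], 5.2)
  (np.int32(4053), [278.0, 158.0], [504.0, -153.9], [74.6, 34.1], 14.7)
pine16
  (np.int32(549), [40.0, 7.0], [556.5, 25.2], [12.4, 28.9], 14.6)
  (np.int32(693), [549.0, 15.0], [639.4, -304.1], [35.7, 13.1], 57.6)
  (np.int32(187), [1.0, 74.0], [515.3, 45.7], [58.1, 1.4], 2.5)
  (np.int32(2998), [33.0, 60.0], [525.0, 24.4], [47.1, 28.9], 4.9)
  (np.int32(387), [199.0, 35.0], [569.3, -81.1], [8.7, 32.9], 0.2)
  (
[... 2016 characters left out ...]
2(1636), [363.0, 85.0], [561.9, -206.3], [126.2, 18.7], 83.7)
  (np.int32(681), [386.0, 125.0], [544.1, -221.4], [107.8, 6.2], 89.2)
  (np.int32(349), [36.0, 111.0], [494.7, 12.6], [8.2, 30.9], 4.9)
  (np.int32(290), [190.0, 120.0], [515.4, -88.4], [30.3, 8.3], 83.3)
  (np.int32(85), [241.0, 134.0], [514.1, -124.5], [10.2, 8.0], 89.6)
  (np.int32(397), [261.0, 191.0], [478.0, -147.0], [46.5, 7.1], 9.3)
  (np.int32(257), [294.0, 192.0], [482.2, -169.7], [42.9, 4.2], 15.2)
  (np.int32(85), [442.0, 184.0], [516.9, -268.0], [4.3, 20.6], 1.8)
brass
rib
  (np.int32(1438), [277.0, 198.0], [484.0, -157.7], [34.2, 16.9], 15.0)
peg
  (np.int32(805), [277.0, 140.0], [520.0, -149.2], [17.0, 17.0], 59.5)
```

View pics/w2.png

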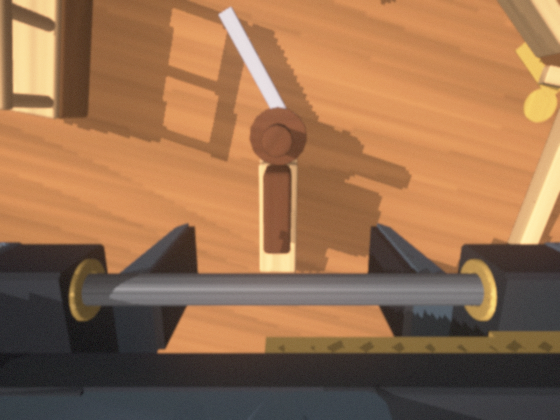

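```bash
python3 -c "
from h import *
go(474,-161,23,-165.2)"
```

```text
t 1.75 pos [ 466.2 -167.7   98.6] rot [ -90.11   -0.17 -165.38] F [-0.6 -0.1  0.1] w 91.4
delta [-0.947, 7.557, -0.433] twist [0.11, -0.18, 0.17]
```

```bash
python3 -m pendant '[{"delta_pos":[-0.95,1,-0.43],"twist":[0,0,0],"grip":100},{"delta_pos":[-0.95,4,-0.43],"twist":[0,0,0],"grip":100},{"delta_pos":[-0.95,6.5,-0.43],"twist":[0,0,0],"grip":100},{"delta_pos":[-0.95,7.6,-0.43],"twist":[0,0,0],"grip":100},{"delta_pos":[-0.95,7.6,-0.43],"twist":[0,0,0],"grip":70}]'; python3 -c "
from h import *
go(474,-161,23,-165.2)"
```

```text
time_s: 2.25
ee_pos: [475.1, -161.1, 22.8]
ee_rot: [-90.1, -0.1, -165.4]
force: [-0.3, -0.2, -0.1]
gripper_width: 85.7
t 2.25 pos [ 475.1 -161.1   22.8] rot [-9.006e+01 -9.000e-02 -1.654e+02] F [-0.3 -0.2 -0.1] w 85.7
delta [0.101, -0.018, -0.033] twist [0.06, -0.2, 0.09]
```

```bash
python3 -m pendant '[{"delta_pos":[0,0,0],"twist":[0,0,0],"grip":0},{"delta_pos":[0,0,0],"twist":[0,0,0],"grip":0},{"delta_pos":[0,0,0],"twist":[0,0,0],"grip":0},{"delta_pos":[0,0,0],"twist":[0,0,0],"grip":0},{"delta_pos":[0,0,0],"twist":[0,0,0],"grip":0}]' 20; python3 -m pendant '[{"delta_pos":[0,0,0],"twist":[0,0,0],"grip":0},{"delta_pos":[0,0,0],"twist":[0,0,0],"grip":0},{"delta_pos":[0,0,0],"twist":[0,0,0],"grip":0},{"delta_pos":[0,0,0],"twist":[0,0,0],"grip":0},{"delta_pos":[0,0,0],"twist":[0,0,0],"grip":0}]' 20; python3 -c "
from h import *
go(474,-161,23,-165.2)"
```

```text
time_s: 2.75
ee_pos: [475.5, -161.4, 24.0]
ee_rot: [-90.0, 0.0, -165.4]
force: [0.1, -0.6, -0.9]
gripper_width: 46.2
time_s: 3.25
ee_pos: [475.2, -161.2, 23.5]
ee_rot: [-90.0, -0.0, -165.4]
force: [0.3, 0.4, 1.1]
gripper_width: 18.1
t 3.25 pos [ 475.2 -161.2   23.5] rot [-9.0020e+01 -2.0000e-02 -1.6541e+02] F [0.3 0.4 1.1] w 18.1
delta [0.109, 0.053, -0.051] twist [0.02, -0.21, 0.02]
```

```bash
python3 -m pendant '[{"delta_pos":[0,-2,0],"twist":[0,0,0],"grip":0},{"delta_pos":[0,-5,0],"twist":[0,0,0],"grip":0},{"delta_pos":[1,-6,3],"twist":[0,2,0],"grip":0},{"delta_pos":[2,-6,7],"twist":[0,5,0],"grip":0},{"delta_pos":[3,-6,11],"twist":[0,8,0],"grip":0}]' 25; python3 -c "
from h import *
go(461.5,-334.9,80,-176.2)"
```

```text
time_s: 3.75
ee_pos: [473.3, -276.0, 83.2]
ee_rot: [-90.0, -0.1, -173.4]
force: [0.6, 0.0, -4.7]
gripper_width: 18.0
t 3.75 pos [ 473.3 -276.    83.2] rot [-9.0030e+01 -7.0000e-02 -1.7344e+02] F [ 0.6  0.  -4.7] w 18.0
delta [1.85, 0.321, 5.717] twist [0.03, 2.76, 0.07]
```

```bash
python3 -m pendant '[{"delta_pos":[0.8,0,2.5],"twist":[0,1.4,0],"grip":0},{"delta_pos":[1.8,0,5.5],"twist":[0,2.8,0],"grip":0},{"delta_pos":[1.8,0,5.5],"twist":[0,2.8,0],"grip":0},{"delta_pos":[1.8,0,5.5],"twist":[0,2.8,0],"grip":0},{"delta_pos":[1.8,0,5.5],"twist":[0,2.8,0],"grip":0}]' 25; python3 -c "
from h import *
go(461.5,-334.9,80,-176.2)
grab('wrist','w3')"
```

```text
time_s: 4.25
ee_pos: [461.8, -330.9, 82.7]
ee_rot: [-90.1, -0.1, -176.2]
force: [0.0, -0.5, -5.2]
gripper_width: 17.9
t 4.25 pos [ 461.8 -330.9   82.7] rot [-9.0100e+01 -1.1000e-01 -1.7617e+02] F [ 0.  -0.5 -5.2] w 17.9
delta [0.057, 0.268, 0.395] twist [0.1, 0.03, 0.11]
```

View pics/w3.png

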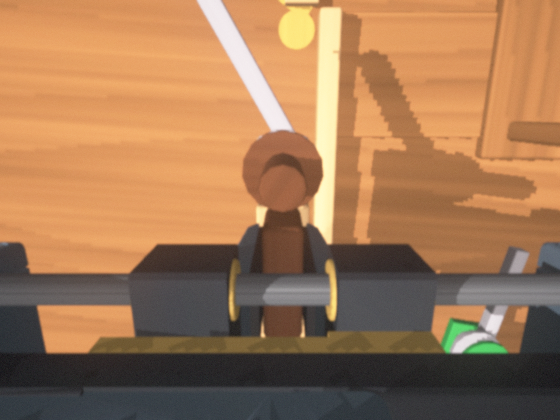

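```bash
python3 - <<'E'
from h import *
p,d,i=load('w3'); h=cv2.cvtColor(p,cv2.COLOR_RGB2HSV); H,S,V=[h[...,k].astype(int) for k in range(3)]
pine=(H>13)&(H<27)&(S<150)&(V>180)
c,s=np.cos(np.radians(3.8)),np.sin(np.radians(3.8)); ex=np.array([c,s]);ey=np.array([-s,c])
L=[];Rr=[]
for v in range(15,200,5):
    u=np.where(pine[v,300:360])[0]+300
    if len(u)>5: L.append(onz(i,u[0]-.5,v,16)[:2]); Rr.append(onz(i,u[-1]+.5,v,16)[:2])
for nm,Q in(('left',L),('right',Rr)):
    Q=np.array(Q); k=np.polyfit(Q[:,0],Q[:,1],1); print(nm,'yaw',np.degrees(np.arctan(k[0])),'y at ey-coord',np.median(Q@ey),(Q@ey).std())
br=((H>=20)&(H<=28)&(S>150)&(V>190)).astype(np.uint8); n,l,st,cc=cv2.connectedComponentsWithStats(br)
for k in range(1,n):
    if st[k,4]>100: 
        x,y,w,hh,a=st[k]; uv=(x+(w-1)/2,y+(hh-1)/2); X=onz(i,*uv,1); print(st[k],cc[k],X,X[:2]@ey)
print('lift guess',np.array([589,-330.4])@ex,np.array([589,-330.4])@ey)
Z=cloud(d,i)[...,2]
m=((H<=13)&(Z>124)&(Z<145)); m[:100]=0;m[225:]=0
v,u=np.where(m); (cu,cv_),r=cv2.minEnclosingCircle(np.stack([u,v],1).astype(np.float32)); print('peg',cu,cv_,r,onz(i,cu,cv_,134.2),np.median(Z[m]))
E
```

```text
left yaw 13.163771893291717 y at ey-coord -371.63078659515503 6.537643105299734
right yaw 4.694834418305118 y at ey-coord -397.8656736336596 6.807694154294814
lift guess 565.8081681318574 -368.70893245929335
peg 282.5 185.5 25.739173889160156 [ 508.87507813 -327.63464682  134.2       ] 133.8991864351012
```

```bash
python3 - <<'E'
from h import *
p,d,i=load('w3'); h=cv2.cvtColor(p,cv2.COLOR_RGB2HSV)
for v in (40,120): print([(u,*h[v,u]) for u in range(305,350,2)])
print(h[28,296],h[28,270:325:4].tolist())
E
```

```text
[(305, np.uint8(25), np.uint8(127), np.uint8(253)), (307, np.uint8(25), np.uint8(125), np.uint8(254)), (309, np.uint8(25), np.uint8(128), np.uint8(253)), (311, np.uint8(19), np.uint8(140), np.uint8(244)), (313, np.uint8(14), np.uint8(146), np.uint8(226)), (315, np.uint8(13), np.uint8(141), np.uint8(226)), (317, np.uint8(15), np.uint8(127), np.uint8(232)), (319, np.uint8(21), np.uint8(92), np.uint8(251)), (321, np.uint8(25), np.uint8(69), np.uint8(255)), (323, np.uint8(25), np.uint8(72), np.uint8(254)), (325, np.uint8(25), np.uint8(70), np.uint8(255)), (327, np.uint8(25), np.uint8(68), np.uint8(255)), (329, np.uint8(25), np.uint8(70), np.uint8(254)), (331, np.uint8(25), np.uint8(71), np.uint8(254)), (333, np.uint8(24), np.uint8(74), np.uint8(254)), (335, np.uint8(24), np.uint8(69), np.uint8(254)), (337, np.uint8(24), np.uint8(74), np.uint8(254)), (339, np.uint8(20), np.uint8(102), np.uint8(248)), (341, np.uint8(14), np.uint8(132), np.uint8(193)), (343, np.uint8(13), np.uint8(150), np.uint8(180)), (345, np.uint8(13), np.uint8(150), np.uint8(179)), (347, np.uint8(13), np.uint8(148), np.
[... 765 characters left out ...]
55)), (333, np.uint8(25), np.uint8(68), np.uint8(255)), (335, np.uint8(23), np.uint8(78), np.uint8(254)), (337, np.uint8(15), np.uint8(120), np.uint8(223)), (339, np.uint8(13), np.uint8(142), np.uint8(191)), (341, np.uint8(13), np.uint8(144), np.uint8(188)), (343, np.uint8(13), np.uint8(142), np.uint8(189)), (345, np.uint8(13), np.uint8(145), np.uint8(187)), (347, np.uint8(13), np.uint8(143), np.uint8(189)), (349, np.uint8(13), np.uint8(142), np.uint8(188))]
[ 25 126 253] [[12, 142, 212], [13, 144, 214], [18, 140, 239], [25, 124, 253], [25, 122, 254], [25, 126, 253], [25, 124, 253], [25, 127, 253], [25, 128, 253], [25, 127, 253], [25, 126, 254], [19, 141, 245], [16, 113, 237], [25, 72, 254]]
```

```bash
cat > fen.py <<'E'
from h import *
import sys
from numpy import median
def run(tag,ulo=290,uhi=360,vlo=15,vhi=200,yaw=3.8):
    p,d,i=load(tag); h=cv2.cvtColor(p,cv2.COLOR_RGB2HSV); H,S,V=[h[...,k].astype(int) for k in range(3)]
    pine=(H>=19)&(H<28)&(S<108)&(V>235)
    c,s=np.cos(np.radians(yaw)),np.sin(np.radians(yaw)); ex=np.array([c,s]);ey=np.array([-s,c])
    L=[];Rr=[]
    for v in range(vlo,vhi,4):
        u=np.where(pine[v,ulo:uhi])[0]+ulo
        if 10<len(u)<30: L.append(onz(i,u[0]-.5,v,16)[:2]); Rr.append(onz(i,u[-1]+.5,v,16)[:2])
    for nm,Q in(('inner',L),('outer',Rr)):
        Q=np.array(Q); k=np.polyfit(Q[:,0],Q[:,1],1); print(nm,len(Q),'yaw',np.degrees(np.arctan(k[0])).round(2),'ey',np.median(Q@ey).round(2),(Q@ey).std().round(2))
    br=((H>=22)&(H<=28)&(S>112)&(S<200)&(V>225)).astype(np.uint8); n,l,st,cc=cv2.connectedComponentsWithStats(br)
    for k in range(1,n):
        if st[k,4]>200:
            x,y,w,hh,a=st[k]; uv=(x+(w-1)/2,y+(hh-1)/2); X=onz(i,*uv,1); print('brass',st[k],cc[k].round(1),X.round(1),'ex,ey',(X[:2]@ex).round(1),(X[:2]@ey).round(1))
if __name__=='__main__': run(sys.argv[1],*map(int,sys.argv[2:]))
E
python3 fen.py w3
```

```text
inner 45 yaw 5.32 ey -382.96 1.7
outer 45 yaw 3.93 ey -396.18 0.55
brass [ 279    8   35   41 1124] [296.3  28.2] [ 589. -331.    1.] ex,ey 565.8 -369.3
```

```bash
python3 -m pendant '[{"delta_pos":[0,1.5,0.2],"twist":[0,0,0],"grip":0},{"delta_pos":[0,3,0.3],"twist":[0,0,0],"grip":0},{"delta_pos":[0,4.5,0.4],"twist":[0,0,0],"grip":0},{"delta_pos":[0,5.5,0.5],"twist":[0,0,0],"grip":0},{"delta_pos":[0,5.8,0.5],"twist":[0,0,0],"grip":0}]' 25; python3 -m pendant '[{"delta_pos":[-0.5,0,0],"twist":[0,0,0],"grip":0},{"delta_pos":[-1,0,0],"twist":[0,0,0],"grip":0},{"delta_pos":[-1.5,0,0],"twist":[0,0,0],"grip":0},{"delta_pos":[-2,0,0],"twist":[0,0,0],"grip":0},{"delta_pos":[-2.4,0,0],"twist":[0,0,0],"grip":0}]' 25;python3 -c "
from h import *
go(461.5,-334.9,80,-176.2)
grab('wrist','w4')"; python3 fen.py w4
```

```text
time_s: 4.8
ee_pos: [462.3, -336.0, 24.4]
ee_rot: [-90.1, -0.1, -176.1]
force: [-0.6, 0.7, -5.2]
gripper_width: 17.4
time_s: 5.3
ee_pos: [487.6, -335.6, 26.0]
ee_rot: [-90.0, 0.0, -176.2]
force: [-0.5, 0.3, -5.0]
gripper_width: 18.1
t 5.3 pos [ 487.6 -335.6   26. ] rot [-8.9960e+01  4.0000e-02 -1.7619e+02] F [-0.5  0.3 -5. ] w 18.1
delta [2.594, -5.406, -0.237] twist [-0.04, 0.01, -0.04]
inner 28 yaw 9.79 ey -383.12 3.35
outer 28 yaw 10.35 ey -396.19 3.65
brass [241   0  31  12 249] [258.4   4.1] [ 611.4 -313.5    1. ] ex,ey 589.3 -353.4
brass [286  29  24  37 391] [300.3  45.3] [ 593.4 -336.2    1. ] ex,ey 569.8 -374.7
```

View pics/w4.png

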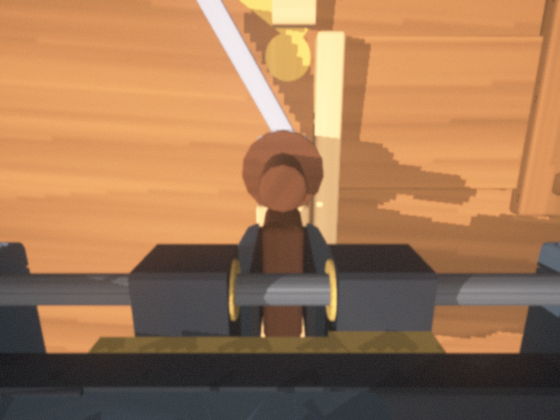

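```bash
python3 -m pendant '[{"delta_pos":[-0.5,0.1,0],"twist":[0,0,0],"grip":0},{"delta_pos":[-1,0.2,0],"twist":[0,0,0],"grip":0},{"delta_pos":[-1.5,0.2,0],"twist":[0,0,0],"grip":0},{"delta_pos":[-1.5,0.2,0],"twist":[0,0,0],"grip":0},{"delta_pos":[-1.5,0.2,0],"twist":[0,0,0],"grip":0}]' 25; python3 -c "
from h import *
print(state()['ee_pos'],state()['force'])"
```

```text
time_s: 5.85
ee_pos: [502.1, -334.5, 23.6]
ee_rot: [-90.0, 0.0, -176.2]
force: [1.0, 0.9, -4.8]
gripper_width: 18.0
[ 502.11325154 -334.53791376   23.59680707] [ 1.03832034  0.85337032 -4.75360106]
```

```bash
python3 -m pendant '[{"delta_pos":[-0.3,0,0],"twist":[0,0,0],"grip":0},{"delta_pos":[-0.6,0.1,0],"twist":[0,0,0],"grip":0},{"delta_pos":[-1,0.1,0],"twist":[0,0,0],"grip":0},{"delta_pos":[-1.5,0.1,0],"twist":[0,0,0],"grip":0},{"delta_pos":[-1.5,0.1,0],"twist":[0,0,0],"grip":0}]' 25; python3 -m pendant '[{"delta_pos":[-0.3,0,0],"twist":[0,0,0],"grip":0},{"delta_pos":[-0.6,0.1,0],"twist":[0,0,0],"grip":0},{"delta_pos":[-1,0.1,0],"twist":[0,0,0],"grip":0},{"delta_pos":[-1.2,0.1,0],"twist":[0,0,0],"grip":0},{"delta_pos":[-1.2,0.1,0],"twist":[0,0,0],"grip":0}]' 25;python3 -c "
from h import *
print(state()['ee_pos'],state()['force'])"
```

```text
time_s: 6.35
ee_pos: [517.0, -333.8, 23.5]
ee_rot: [-90.0, 0.0, -176.2]
force: [-2.6, 0.0, 3.6]
gripper_width: 17.9
time_s: 6.85
ee_pos: [527.0, -333.3, 23.5]
ee_rot: [-90.0, -0.2, -176.2]
force: [-8.5, -0.5, 11.9]
gripper_width: 17.8
[ 527.01329315 -333.27172395   23.4867107 ] [-8.52054518 -0.50625007 11.89936389]
```

```bash
python3 -m pendant '[{"delta_pos":[0,-0.1,0],"twist":[0,0,0],"grip":0},{"delta_pos":[-0.3,-0.1,0],"twist":[0,0,0],"grip":0},{"delta_pos":[-0.6,-0.1,0],"twist":[0,0,0],"grip":0},{"delta_pos":[-0.9,-0.1,0],"twist":[0,0,0],"grip":0},{"delta_pos":[-0.9,-0.1,0],"twist":[0,0,0],"grip":0}]' 25; python3 -c "
from h import *
print(state()['ee_pos'],state()['force'])
grab('wrist','w5')"
```

```text
time_s: 7.35
ee_pos: [536.8, -332.3, 23.5]
ee_rot: [-90.0, -0.1, -176.2]
force: [-5.6, -0.2, 6.6]
gripper_width: 17.8
[ 536.80689166 -332.30343963   23.50373691] [-5.62780472 -0.21104866  6.62525176]
```

View pics/w5.png

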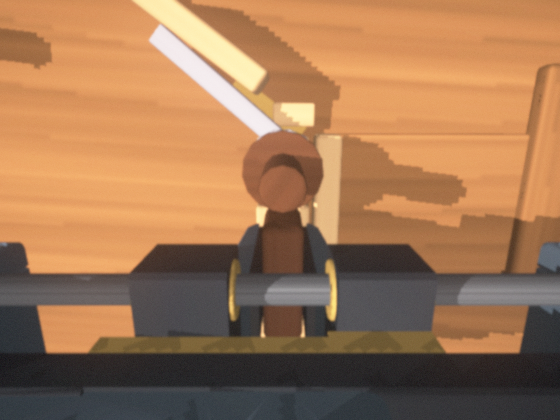

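```bash
python3 -m pendant '[{"delta_pos":[-0.1,0,0],"twist":[0,0,0],"grip":0},{"delta_pos":[-0.2,0,0],"twist":[0,0,0],"grip":0},{"delta_pos":[-0.3,0,0],"twist":[0,0,0],"grip":0},{"delta_pos":[-0.3,0,0.05],"twist":[0,0,0],"grip":0},{"delta_pos":[-0.3,0,0.1],"twist":[0,0,0],"grip":0}]' 25; python3 -m pendant '[{"delta_pos":[-0.05,0,0],"twist":[0,0,0],"grip":0},{"delta_pos":[-0.1,0,0.05],"twist":[0,0,0],"grip":0},{"delta_pos":[-0.1,0,0.1],"twist":[0,0,0],"grip":0},{"delta_pos":[-0.1,0,0.1],"twist":[0,0,0],"grip":0},{"delta_pos":[-0.1,0,0.1],"twist":[0,0,0],"grip":0}]' 25
```

```text
time_s: 7.9
ee_pos: [539.3, -332.2, 23.5]
ee_rot: [-90.1, -0.2, -176.2]
force: [-6.3, 2.6, 7.4]
gripper_width: 18.2
time_s: 8.4
ee_pos: [540.1, -332.6, 23.6]
ee_rot: [-90.1, -0.2, -176.2]
force: [-7.1, 4.6, 8.2]
gripper_width: 17.8
```

```bash
python3 -m pendant '[{"delta_pos":[-0.1,0,0],"twist":[0,0,0],"grip":0},{"delta_pos":[-0.15,0,0],"twist":[0,0,0],"grip":0},{"delta_pos":[-0.15,0,0],"twist":[0,0,0],"grip":0},{"delta_pos":[-0.15,0,0.0],"twist":[0,0,0],"grip":0},{"delta_pos":[-0.15,0,0.0],"twist":[0,0,0],"grip":0}]' 25; python3 -m pendant '[{"delta_pos":[-0.1,0,0],"twist":[0,0,0],"grip":0},{"delta_pos":[-0.1,0,0.05],"twist":[0,0,0],"grip":0},{"delta_pos":[-0.1,0,0.1],"twist":[0,0,0],"grip":0},{"delta_pos":[-0.1,0,0.1],"twist":[0,0,0],"grip":0},{"delta_pos":[-0.1,0,0.1],"twist":[0,0,0],"grip":0}]' 25
```

```text
time_s: 8.9
ee_pos: [541.6, -333.1, 23.5]
ee_rot: [-90.1, -0.2, -176.2]
force: [-7.0, 2.0, 7.9]
gripper_width: 17.8
time_s: 9.4
ee_pos: [542.6, -333.3, 23.5]
ee_rot: [-90.2, -0.2, -176.2]
force: [-7.3, 3.5, 9.3]
gripper_width: 17.7
```

```bash
python3 -m pendant '[{"delta_pos":[-0.1,-0.03,0],"twist":[0,0,0],"grip":0},{"delta_pos":[-0.15,-0.03,0],"twist":[0,0,0],"grip":0},{"delta_pos":[-0.2,-0.03,0],"twist":[0,0,0],"grip":0},{"delta_pos":[-0.2,-0.03,0.1],"twist":[0,0,0],"grip":0},{"delta_pos":[-0.2,-0.03,0.1],"twist":[0,0,0],"grip":0}]' 25; python3 -c "
from h import *
grab('wrist','w6')"
```

```text
time_s: 9.9
ee_pos: [542.7, -333.4, 23.7]
ee_rot: [-90.3, -0.4, -176.2]
force: [-12.4, 5.3, 11.9]
gripper_width: 18.0
```

View pics/w6.png

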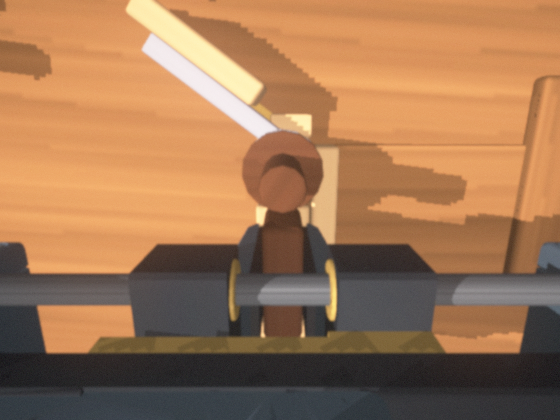

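```bash
python3 -m pendant '[{"delta_pos":[0,-0.1,0],"twist":[0,0,0],"grip":0},{"delta_pos":[0,-0.2,0.0],"twist":[0,0,0],"grip":0},{"delta_pos":[0,-0.2,0.1],"twist":[0,0,0],"grip":0},{"delta_pos":[0,-0.2,0.2],"twist":[0,0,0],"grip":0},{"delta_pos":[0,-0.2,0.2],"twist":[0,0,0],"grip":0}]' 25; python3 fen.py w6 300 360 140 230;  python3 - <<'E'
from h import *
p,d,i=load('w6')
h=cv2.cvtColor(p,cv2.COLOR_RGB2HSV)
for v in(210,218): print([(u,*map(int,h[v,u])) for u in range(250,345,2)])
E
```

```text
time_s: 10.45
ee_pos: [542.7, -333.8, 23.8]
ee_rot: [-90.5, -0.5, -176.2]
force: [-8.4, 6.8, 3.4]
gripper_width: 18.0
[(250, 14, 138, 236), (252, 14, 142, 234), (254, 14, 137, 236), (256, 21, 100, 251), (258, 24, 73, 254), (260, 23, 82, 253), (262, 22, 83, 253), (264, 23, 82, 253), (266, 15, 116, 227), (268, 11, 131, 125), (270, 11, 142, 111), (272, 11, 145, 130), (274, 11, 146, 140), (276, 11, 145, 149), (278, 11, 144, 151), (280, 11, 144, 156), (282, 10, 142, 158), (284, 11, 150, 155), (286, 10, 145, 148), (288, 11, 148, 140), (290, 10, 144, 129), (292, 10, 145, 118), (294, 11, 134, 101), (296, 12, 139, 92), (298, 15, 119, 150), (300, 16, 113, 224), (302, 16, 109, 231), (304, 17, 108, 231), (306, 16, 110, 225), (308, 15, 113, 194), (310, 14, 111, 140), (312, 16, 116, 183), (314, 15, 110, 222), (316, 17, 110, 228), (318, 16, 108, 230), (320, 17, 108, 231), (322, 16, 108, 230), (324, 16, 108, 229), (326, 17, 109, 229), (328, 16, 108, 228), (330, 17, 106, 231), (332, 16, 108, 230), (334, 16, 110, 224), (336, 15, 123, 185), (338, 13, 139, 169), (340, 14, 148, 164), (342, 13, 144, 167),
[... 838 characters left out ...]
230), (330, 17, 108, 231), (332, 17, 108, 231), (334, 16, 112, 221), (336, 14, 125, 173), (338, 14, 140, 160), (340, 13, 145, 160), (342, 13, 143, 160), (344, 13, 146, 159)]Traceback (most recent call last):
  File "fen.py", line 18, in <module>
    if __name__=='__main__': run(sys.argv[1],*map(int,sys.argv[2:]))
                             ~~~^^^^^^^^^^^^^^^^^^^^^^^^^^^^^^^^^^^^
  File "fen.py", line 13, in run
    Q=np.array(Q); k=np.polyfit(Q[:,0],Q[:,1],1); print(nm,len(Q),'yaw',np.degrees(np.arctan(k[0])).round(2),'ey',np.median(Q@ey).round(2),(Q@ey).std().round(2))
                                ~^^^^^
IndexError: too many indices for array: array is 1-dimensional, but 2 were indexed
```

```bash
python3 -m pendant '[{"delta_pos":[0,-0.05,0.1],"twist":[0,0,0],"grip":0},{"delta_pos":[0,-0.1,0.15],"twist":[0,0,0],"grip":0},{"delta_pos":[0,-0.1,0.15],"twist":[0,0,0],"grip":0},{"delta_pos":[0,-0.1,0.15],"twist":[0,0,0],"grip":0},{"delta_pos":[0,-0.1,0.15],"twist":[0,0,0],"grip":0}]' 25; python3 - <<'E'
from h import *
p,d,i=grab('wrist','w7')
h=cv2.cvtColor(p,cv2.COLOR_RGB2HSV)
for v in(210,214,218): print([(u,*map(int,h[v,u])) for u in [252,254,256]+list(range(302,318,1))+[332,334,336,338]])
cv2.imwrite('pics/w7c.png',cv2.resize(p[0:230,120:360],None,fx=3.3,fy=2.6,interpolation=0)[...,::-1])
E
```

```text
time_s: 10.95
ee_pos: [542.8, -334.6, 23.9]
ee_rot: [-90.6, -0.5, -176.2]
force: [-6.4, 8.3, -0.1]
gripper_width: 17.6
[(252, 14, 144, 234), (254, 14, 137, 237), (256, 20, 100, 251), (302, 17, 107, 231), (303, 16, 107, 231), (304, 17, 109, 231), (305, 17, 109, 229), (306, 16, 111, 226), (307, 16, 111, 219), (308, 15, 114, 199), (309, 15, 112, 185), (310, 15, 112, 194), (311, 15, 112, 211), (312, 15, 110, 222), (313, 16, 108, 228), (314, 17, 110, 228), (315, 16, 109, 229), (316, 17, 110, 230), (317, 17, 108, 230), (332, 16, 108, 221), (334, 14, 123, 178), (336, 14, 145, 165), (338, 13, 145, 167)]
[(252, 14, 140, 237), (254, 14, 139, 238), (256, 21, 98, 251), (302, 16, 107, 231), (303, 17, 108, 231), (304, 16, 106, 231), (305, 16, 105, 230), (306, 16, 109, 225), (307, 15, 111, 220), (308, 15, 111, 200), (309, 15, 116, 181), (310, 15, 112, 195), (311, 16, 114, 210), (312, 15, 110, 222), (313, 16, 111, 226), (314, 16, 109, 229), (315, 16, 108, 230), (316, 16, 107, 231), (317, 17, 109, 229), (332, 15, 111, 223), (334, 15, 125, 176), (336, 13, 143, 162), (338, 13, 143, 162)]
[(252, 14, 140, 236), (254, 15, 139, 238), (256, 20, 99, 251), (302, 16, 111, 223), (303, 17, 109, 230), (304, 16, 105, 231), (305, 17, 109, 229), (306, 16, 111, 225), (307, 16, 112, 218), (308, 15, 111, 199), (309, 15, 112, 185), (310, 16, 113, 192), (311, 15, 113, 212), (312, 16, 111, 223), (313, 16, 109, 227), (314, 16, 109, 229), (315, 16, 109, 230), (316, 17, 108, 231), (317, 16, 107, 231), (332, 15, 111, 222), (334, 14, 129, 174), (336, 13, 144, 161), (338, 13, 147, 160)]
```

View pics/w7c.png

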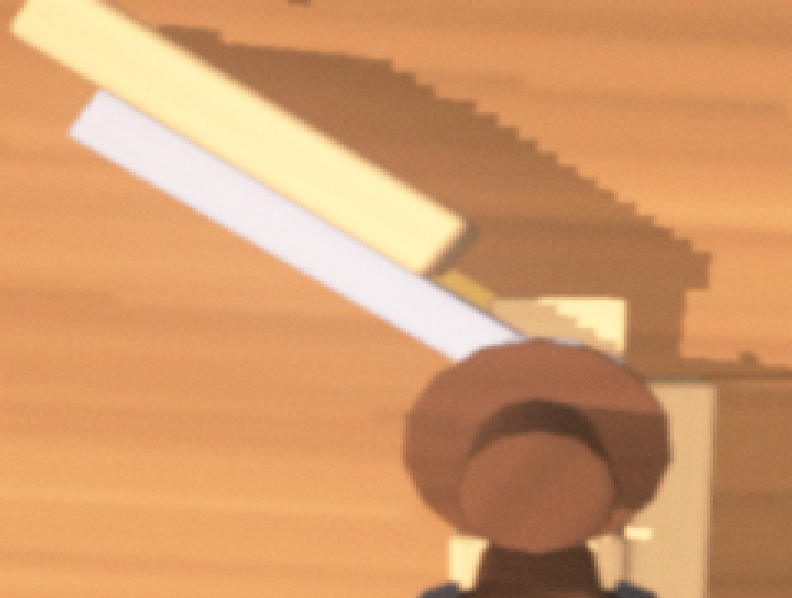

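```bash
python3 -m pendant '[{"delta_pos":[-0.1,0,0.1],"twist":[0,0,0],"grip":0},{"delta_pos":[-0.1,0,0.1],"twist":[0,0,0],"grip":0},{"delta_pos":[-0.1,0,0.1],"twist":[0,0,0],"grip":0},{"delta_pos":[-0.1,0.1,0.1],"twist":[0,0,0],"grip":0},{"delta_pos":[-0.1,0.2,0.1],"twist":[0,0,0],"grip":0}]' 25; python3 - <<'E'
from h import *
print(state()['ee_pos'],state()['force'])
p,d,i=grab('wrist','w8')
h=cv2.cvtColor(p,cv2.COLOR_RGB2HSV)
for v in(210,218): print([(u,*map(int,h[v,u])) for u in [252,254,256]+list(range(302,318,1))+[332,334,336,338]])
E
```

```text
time_s: 11.5
ee_pos: [542.8, -334.6, 23.9]
ee_rot: [-90.7, -0.6, -176.2]
force: [-13.9, 13.4, 17.2]
gripper_width: 17.9
[ 542.78354421 -334.59896364   23.88014567] [-13.86512431  13.43554405  17.1583359 ]
[(252, 14, 139, 236), (254, 14, 138, 236), (256, 21, 94, 252), (302, 17, 109, 232), (303, 17, 106, 231), (304, 16, 108, 230), (305, 16, 111, 227), (306, 16, 109, 224), (307, 15, 112, 220), (308, 15, 113, 199), (309, 15, 111, 183), (310, 15, 110, 194), (311, 16, 113, 213), (312, 16, 111, 222), (313, 16, 111, 226), (314, 16, 109, 227), (315, 16, 107, 231), (316, 16, 109, 230), (317, 16, 107, 231), (332, 16, 111, 222), (334, 14, 125, 179), (336, 13, 140, 167), (338, 14, 144, 165)]
[(252, 14, 140, 238), (254, 14, 140, 238), (256, 20, 104, 251), (302, 15, 110, 224), (303, 16, 109, 230), (304, 16, 104, 232), (305, 16, 110, 229), (306, 16, 109, 226), (307, 15, 113, 218), (308, 15, 115, 197), (309, 16, 112, 184), (310, 15, 110, 193), (311, 15, 115, 213), (312, 16, 111, 222), (313, 16, 106, 229), (314, 15, 111, 228), (315, 16, 110, 228), (316, 16, 105, 231), (317, 17, 109, 231), (332, 16, 114, 220), (334, 14, 128, 172), (336, 13, 143, 162), (338, 13, 145, 160)]
```

```bash
python3 -m pendant '[{"delta_pos":[0,-0.1,0],"twist":[0,0,0],"grip":0},{"delta_pos":[0,-0.25,0],"twist":[0,0,0],"grip":0},{"delta_pos":[0.1,-0.25,-0.1],"twist":[0,0,0],"grip":0},{"delta_pos":[0.2,-0.25,-0.3],"twist":[0,0,0],"grip":0},{"delta_pos":[0.2,-0.25,-0.3],"twist":[0,0,0],"grip":0}]' 10
```

```text
time_s: 12.05
ee_pos: [543.2, -334.5, 24.4]
ee_rot: [-90.3, -0.3, -176.2]
force: [-5.2, 4.2, -6.5]
gripper_width: 18.2
```

```bash
python3 -m pendant '[{"delta_pos":[0,0.1,0],"twist":[0,0,0],"grip":0},{"delta_pos":[0,0.15,0],"twist":[0,0,0],"grip":0},{"delta_pos":[0,0.15,0],"twist":[0,0,0],"grip":10},{"delta_pos":[0,0.15,0],"twist":[0,0,0],"grip":30},{"delta_pos":[0,0.15,0],"twist":[0,0,0],"grip":50}]' 10;python3 -m pendant '[{"delta_pos":[0,0,0],"twist":[0,0,0],"grip":60},{"delta_pos":[0,0,0],"twist":[0,0,0],"grip":60},{"delta_pos":[0,0,0],"twist":[0,0,0],"grip":60},{"delta_pos":[0,0,0],"twist":[0,0,0],"grip":60},{"delta_pos":[0,0,0],"twist":[0,0,0],"grip":60}]'; python3 -c "
from h import *
grab('wrist','w9')"; python3 -c "
from h import *
p,_,_=load('w9');cv2.imwrite('pics/w9c.png',cv2.resize(p[0:230,120:360],None,fx=3.3,fy=2.6,interpolation=0)[...,::-1])"
```

```text
time_s: 12.55
ee_pos: [547.3, -338.1, 25.8]
ee_rot: [-89.8, 0.2, -176.2]
force: [0.4, -0.3, -0.2]
gripper_width: 31.2
time_s: 13.05
ee_pos: [545.6, -337.2, 25.0]
ee_rot: [-90.0, 0.0, -176.2]
force: [0.1, 0.5, 0.8]
gripper_width: 54.8
```

View pics/w9c.png

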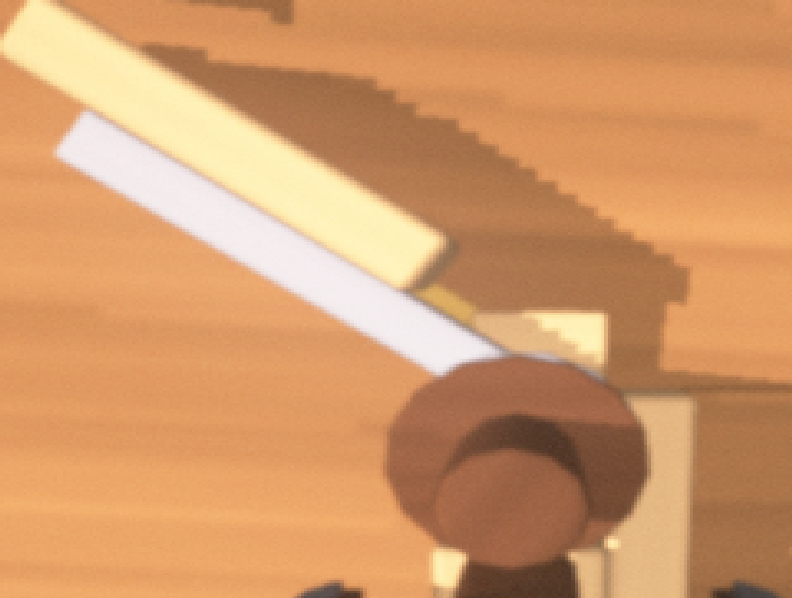

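```bash
python3 -m pendant '[{"delta_pos":[0,-2,0],"twist":[0,0,0],"grip":60},{"delta_pos":[0,-5,0],"twist":[0,0,0],"grip":60},{"delta_pos":[0,-7,0],"twist":[0,0,0],"grip":0},{"delta_pos":[-2,-7,-0.2],"twist":[0,0,0],"grip":0},{"delta_pos":[-3.5,-7,-0.5],"twist":[0,0,0],"grip":0}]'; python3 - <<'E'
from h import *
p,d,i=load('w9'); h=cv2.cvtColor(p,cv2.COLOR_RGB2HSV); Z=cloud(d,i)[...,2]
m=((h[...,0]<=13)&(Z>66)&(Z<84)); m[:130]=0;m[225:]=0; m=cv2.morphologyEx(m.astype(np.uint8),cv2.MORPH_OPEN,np.ones((3,3)))
v,u=np.where(m); (cu,cv_),r=cv2.minEnclosingCircle(np.stack([u,v],1).astype(np.float32)); P=onz(i,cu,cv_,75);print('peg',cu,cv_,r,P,np.median(Z[m>0]))
go(P[0],P[1],85,-176.2)
E
```

```text
time_s: 13.6
ee_pos: [581.2, -330.1, 96.0]
ee_rot: [-89.9, 0.1, -176.2]
force: [-0.6, 0.3, 0.2]
gripper_width: 33.7
peg 274.5 192.13829040527344 25.183115005493164 [ 589.62500278 -331.1378852    75.        ] 74.86313643079231
t 13.6 pos [ 581.2 -330.1   96. ] rot [-8.9920e+01  1.1000e-01 -1.7623e+02] F [-0.6  0.3  0.2] w 33.7
delta [-0.835, 1.101, 0.157] twist [-0.08, -0.03, -0.11]
```

```bash
python3 -m pendant '[{"delta_pos":[-0.4,0,0.1],"twist":[0,0,0],"grip":0},{"delta_pos":[-0.8,0.2,0.15],"twist":[0,0,0],"grip":0},{"delta_pos":[-0.8,0.6,0.15],"twist":[0,0,0],"grip":0},{"delta_pos":[-0.8,1,0.15],"twist":[0,0,0],"grip":0},{"delta_pos":[-0.8,1.3,0.15],"twist":[0,0,0],"grip":0}]'; python3 -c "
from h import *
go(589.6,-331.1,75,-176.2)"
```

```text
time_s: 14.1
ee_pos: [587.3, -330.7, 80.9]
ee_rot: [-90.0, -0.1, -176.2]
force: [-0.7, -0.1, 0.1]
gripper_width: 0.5
t 14.1 pos [ 587.3 -330.7   80.9] rot [-9.0040e+01 -9.0000e-02 -1.7622e+02] F [-0.7 -0.1  0.1] w 0.5
delta [-0.224, 0.594, 0.057] twist [0.04, -0.02, 0.09]
```

```bash
python3 -m pendant '[{"delta_pos":[-0.15,0.1,0],"twist":[0,0,0],"grip":0},{"delta_pos":[-0.15,0.3,0],"twist":[0,0,0],"grip":0},{"delta_pos":[-0.15,0.5,0],"twist":[0,0,0],"grip":0},{"delta_pos":[-0.15,0.65,0],"twist":[0,0,0],"grip":0},{"delta_pos":[-0.15,0.75,0],"twist":[0,0,0],"grip":0}]'; python3 -m pendant '[{"delta_pos":[0,0.1,0],"twist":[0,0,0],"grip":0},{"delta_pos":[0,0.2,0],"twist":[0,0,0],"grip":0},{"delta_pos":[0,0.3,0],"twist":[0,0,0],"grip":0},{"delta_pos":[0,0.4,0],"twist":[0,0,0],"grip":0},{"delta_pos":[0,0.5,0],"twist":[0,0,0],"grip":0}]'
```

```text
time_s: 14.6
ee_pos: [589.7, -330.7, 74.9]
ee_rot: [-90.0, 0.0, -176.2]
force: [-1.8, -0.7, 4.5]
gripper_width: 0.9
time_s: 15.1
ee_pos: [589.7, -330.7, 69.5]
ee_rot: [-90.0, 0.0, -176.2]
force: [-1.2, 0.8, 4.7]
gripper_width: 0.5
```

```bash
python3 -m pendant '[{"delta_pos":[0,0.1,0],"twist":[0,0,0],"grip":0},{"delta_pos":[0,0.2,0],"twist":[0,0,0],"grip":0},{"delta_pos":[0,0.3,0],"twist":[0,0,0],"grip":0},{"delta_pos":[0,0.35,0],"twist":[0,0,0],"grip":0},{"delta_pos":[0,0.4,0],"twist":[0,0,0],"grip":0}]'; python3 -m pendant '[{"delta_pos":[0,0.05,0],"twist":[0,0,0],"grip":0},{"delta_pos":[0,0.05,0],"twist":[0,0,0],"grip":0},{"delta_pos":[0,0.1,0],"twist":[0,0,0],"grip":0},{"delta_pos":[0,0.1,0],"twist":[0,0,0],"grip":0},{"delta_pos":[0,0.1,0],"twist":[0,0,0],"grip":0}]'
```

```text
time_s: 15.6
ee_pos: [589.9, -330.9, 67.5]
ee_rot: [-89.9, 0.1, -176.2]
force: [-4.5, 2.5, 15.8]
gripper_width: 0.5
time_s: 16.1
ee_pos: [590.0, -330.9, 67.4]
ee_rot: [-89.9, 0.1, -176.2]
force: [-4.9, 2.5, 17.0]
gripper_width: 0.6
```

```bash
python3 -m pendant '[{"delta_pos":[0,-1,0],"twist":[0,0,0],"grip":0},{"delta_pos":[0,-3,0],"twist":[0,0,0],"grip":0},{"delta_pos":[0,-4,0],"twist":[0,0,0],"grip":40},{"delta_pos":[2.5,-4,0],"twist":[0,0,0],"grip":60},{"delta_pos":[4.7,-4,0],"twist":[0,0,0],"grip":60}]'; python3 -c "
from h import *
grab('wrist','w10')
go(542.8,-334.3,24,-176.2)
p,_,_=load('w10');cv2.imwrite('pics/w10c.png',cv2.resize(p[0:230,120:360],None,fx=3.3,fy=2.6,interpolation=0)[...,::-1])"
```

```text
time_s: 16.6
ee_pos: [542.6, -333.7, 104.0]
ee_rot: [-90.0, 0.0, -176.2]
force: [-0.6, 0.0, -0.3]
gripper_width: 21.5
t 16.65 pos [ 538.3 -333.5  103.7] rot [ -90.09   -0.27 -176.22] F [-4.6  1.8  0.2] w 25.8
delta [-0.476, 7.971, 0.122] twist [0.09, -0.02, 0.27]
```

View pics/w10c.png

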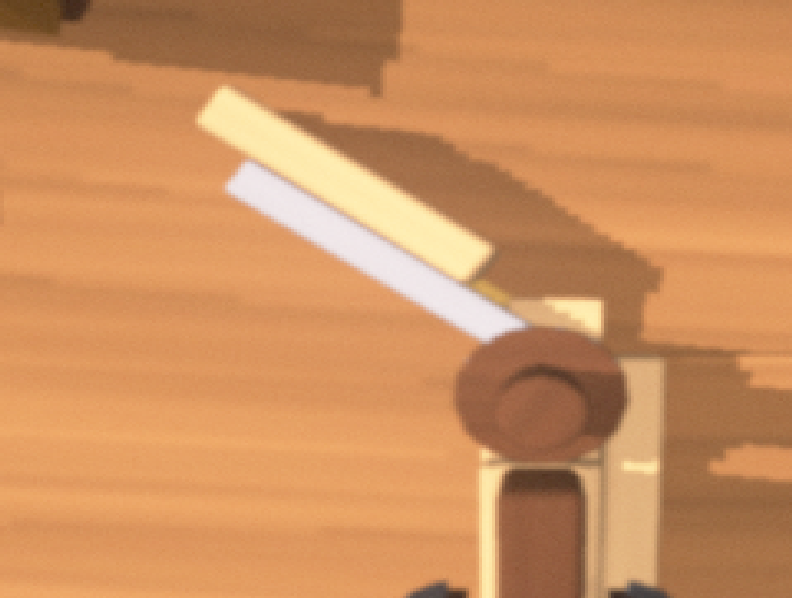

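```bash
python3 -m pendant '[{"delta_pos":[0,0,0.1],"twist":[0,0,0],"grip":60},{"delta_pos":[0,0,0.1],"twist":[0,0,0],"grip":60},{"delta_pos":[0,2,0.1],"twist":[0,0,0],"grip":60},{"delta_pos":[0,3,0.1],"twist":[0,0,0],"grip":60},{"delta_pos":[0,4,0.1],"twist":[0,0,0],"grip":60}]'; python3 -c "
from h import *
go(542.8,-334.3,24,-176.2)
p,d,i=load('w10');Z=cloud(d,i)[...,2];print('peg z',np.median(Z[150:160,278:290]))"
```

```text
time_s: 17.15
ee_pos: [543.4, -334.6, 63.3]
ee_rot: [-90.0, -0.0, -176.2]
force: [-0.3, 0.5, -0.2]
gripper_width: 54.3
t 17.15 pos [ 543.4 -334.6   63.3] rot [-9.0020e+01 -2.0000e-02 -1.7618e+02] F [-0.3  0.5 -0.2] w 54.3
delta [0.055, 3.927, -0.029] twist [0.02, 0.02, 0.02]
peg z 67.4159272063039
```

```bash
python3 -m pendant '[{"delta_pos":[0,1.5,0],"twist":[0,0,0],"grip":60},{"delta_pos":[0,3,0],"twist":[0,0,0],"grip":60},{"delta_pos":[0,3.9,0],"twist":[0,0,0],"grip":60},{"delta_pos":[0,3.9,0],"twist":[0,0,0],"grip":40},{"delta_pos":[0,3.9,0],"twist":[0,0,0],"grip":0}]' 25; python3 -m pendant '[{"delta_pos":[0,0,0],"twist":[0,0,0],"grip":0},{"delta_pos":[0,0,0],"twist":[0,0,0],"grip":0},{"delta_pos":[0,0,0],"twist":[0,0,0],"grip":0},{"delta_pos":[0,0,0],"twist":[0,0,0],"grip":0},{"delta_pos":[0,0,0],"twist":[0,0,0],"grip":0}]' 25;  python3 -m pendant '[{"delta_pos":[0,0,0],"twist":[0,0,0],"grip":0},{"delta_pos":[0,0,0],"twist":[0,0,0],"grip":0},{"delta_pos":[0,0,0],"twist":[0,0,0],"grip":0},{"delta_pos":[0,0,0],"twist":[0,0,0],"grip":0},{"delta_pos":[0,0,0],"twist":[0,0,0],"grip":0}]' 25
```

```text
time_s: 17.65
ee_pos: [543.3, -334.9, 25.6]
ee_rot: [-90.0, 0.0, -176.2]
force: [0.2, 0.7, 1.0]
gripper_width: 41.1
time_s: 18.15
ee_pos: [543.1, -334.5, 26.1]
ee_rot: [-90.0, 0.0, -176.2]
force: [0.3, 3.2, 4.4]
gripper_width: 17.9
time_s: 18.65
ee_pos: [543.1, -334.5, 26.1]
ee_rot: [-90.0, 0.0, -176.2]
force: [-0.3, 3.2, 5.2]
gripper_width: 18.1
```

```bash
python3 -m pendant '[{"delta_pos":[0.5,0,-0.1],"twist":[0,0,0],"grip":0},{"delta_pos":[1.5,-0.2,-0.3],"twist":[0,0,0],"grip":0},{"delta_pos":[3,-1.5,-0.5],"twist":[0,0,0],"grip":0},{"delta_pos":[5,-4,-1],"twist":[0,0,0],"grip":0},{"delta_pos":[7,-7,-2],"twist":[0,0,0],"grip":0}]' 25; python3 -c "
from h import *
go(444,124,150,-176.2)"
```

```text
time_s: 19.15
ee_pos: [468.5, -318.8, 93.3]
ee_rot: [-90.2, -0.3, -176.2]
force: [-0.4, -1.3, -5.4]
gripper_width: 17.7
t 19.15 pos [ 468.5 -318.8   93.3] rot [ -90.17   -0.35 -176.19] F [-0.4 -1.3 -5.4] w 17.7
delta [-0.464, -5.543, -44.366] twist [0.17, 0.01, 0.35]
```

```bash
python3 -m pendant '[{"delta_pos":[0,-2,-4],"twist":[0,0,0],"grip":0},{"delta_pos":[0,-4,-8.5],"twist":[0,0,0],"grip":0},{"delta_pos":[0,-5,-13],"twist":[0,0,0],"grip":0},{"delta_pos":[0,-5,-17.5],"twist":[0,0,0],"grip":0},{"delta_pos":[0,-5,-22],"twist":[0,0,0],"grip":0}]' 25; python3 -m pendant '[{"delta_pos":[0,0,-4.5],"twist":[0,0,0],"grip":0},{"delta_pos":[0,0,-9],"twist":[0,0,0],"grip":0},{"delta_pos":[0,0,-13.5],"twist":[0,0,0],"grip":0},{"delta_pos":[0,0,-18],"twist":[0,0,0],"grip":0},{"delta_pos":[0,0,-21],"twist":[0,0,0],"grip":0}]' 25;python3 -c "
from h import *
go(436.5,123.7,85,-176.2)"
```

```text
time_s: 19.65
ee_pos: [455.0, -98.7, 144.5]
ee_rot: [-90.0, -0.1, -176.2]
force: [1.2, 1.0, -5.1]
gripper_width: 17.7
time_s: 20.15
ee_pos: [441.0, 111.2, 144.1]
ee_rot: [-89.9, -0.2, -176.1]
force: [1.0, -0.2, -5.1]
gripper_width: 18.0
t 20.15 pos [441.  111.2 144.1] rot [ -89.95   -0.19 -176.09] F [ 1.  -0.2 -5.1] w 18.0
delta [0.344, 5.907, -1.286] twist [-0.05, 0.11, 0.19]
```

```bash
python3 -m pendant '[{"delta_pos":[0.2,1,-0.2],"twist":[0,0,0],"grip":0},{"delta_pos":[0.4,3,-0.5],"twist":[0,0,0],"grip":0},{"delta_pos":[0.4,5,-0.8],"twist":[0,0,0],"grip":0},{"delta_pos":[0.4,5.8,-0.8],"twist":[0,0,0],"grip":0},{"delta_pos":[0.4,5.8,-0.8],"twist":[0,0,0],"grip":0}]' 25; python3 -c "
from h import *
go(436.5,123.7,85,-176.2)
grab('wrist','w11')"; python3 fen.py w11
```

```text
time_s: 20.65
ee_pos: [436.9, 116.1, 85.6]
ee_rot: [-89.9, -0.3, -176.2]
force: [0.2, -0.7, -4.6]
gripper_width: 18.1
t 20.65 pos [436.9 116.1  85.6] rot [ -89.91   -0.28 -176.22] F [ 0.2 -0.7 -4.6] w 18.1
delta [-0.014, 0.063, -0.764] twist [-0.09, -0.02, 0.28]
inner 25 yaw 3.74 ey 74.74 0.83
outer 25 yaw 3.34 ey 62.47 0.9
brass [264   4  33  32 684] [280.7  21.1] [568.9 126.6   1. ] ex,ey 576.0 88.7
```

View pics/w11.png

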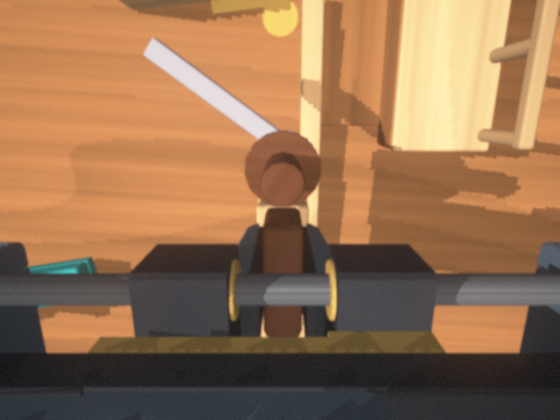

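```bash
python3 -m pendant '[{"delta_pos":[0,0,-0.3],"twist":[0,0,0],"grip":0},{"delta_pos":[0,1,-0.6],"twist":[0,0,0],"grip":0},{"delta_pos":[0,3,-0.6],"twist":[0,0,0],"grip":0},{"delta_pos":[0,4.5,-0.6],"twist":[0,0,0],"grip":0},{"delta_pos":[0,5.6,-0.6],"twist":[0,0,0],"grip":0}]' 25;  python3 -m pendant '[{"delta_pos":[0,0.1,0],"twist":[0,0,0],"grip":0},{"delta_pos":[0,0.2,0],"twist":[0,0,0],"grip":0},{"delta_pos":[0,0.3,0],"twist":[0,0,0],"grip":0},{"delta_pos":[0,0.3,0],"twist":[0,0,0],"grip":0},{"delta_pos":[0,0.3,0],"twist":[0,0,0],"grip":0}]' 25;
```

```text
time_s: 21.2
ee_pos: [438.0, 123.4, 30.5]
ee_rot: [-90.0, -0.0, -176.2]
force: [-0.8, 0.0, -5.1]
gripper_width: 18.2
time_s: 21.7
ee_pos: [438.6, 123.4, 28.8]
ee_rot: [-90.0, 0.1, -176.2]
force: [0.5, -0.8, -5.4]
gripper_width: 18.0
```

```bash
python3 -m pendant '[{"delta_pos":[-0.7,0.1,0],"twist":[0,0,0],"grip":0},{"delta_pos":[-1.5,0.2,0.1],"twist":[0,0,0],"grip":0},{"delta_pos":[-2.2,0.2,0.2],"twist":[0,0,0],"grip":0},{"delta_pos":[-2.8,0.2,0.3],"twist":[0,0,0],"grip":0},{"delta_pos":[-2.8,0.2,0.3],"twist":[0,0,0],"grip":0}]' 25;  python3 -m pendant '[{"delta_pos":[-0.5,0,0],"twist":[0,0,0],"grip":0},{"delta_pos":[-1,0,0],"twist":[0,0,0],"grip":0},{"delta_pos":[-1.5,0,0],"twist":[0,0,0],"grip":0},{"delta_pos":[-2,0,0],"twist":[0,0,0],"grip":0},{"delta_pos":[-2.2,0,0],"twist":[0,0,0],"grip":0}]' 25;python3 -c "
from h import *
grab('wrist','w12')"
```

```text
time_s: 22.2
ee_pos: [468.0, 122.2, 26.4]
ee_rot: [-90.0, 0.1, -176.2]
force: [0.7, 0.3, -5.0]
gripper_width: 18.0
time_s: 22.7
ee_pos: [489.2, 123.7, 26.2]
ee_rot: [-90.0, 0.1, -176.2]
force: [-1.4, -0.2, -4.7]
gripper_width: 17.5
```

View pics/w12.png

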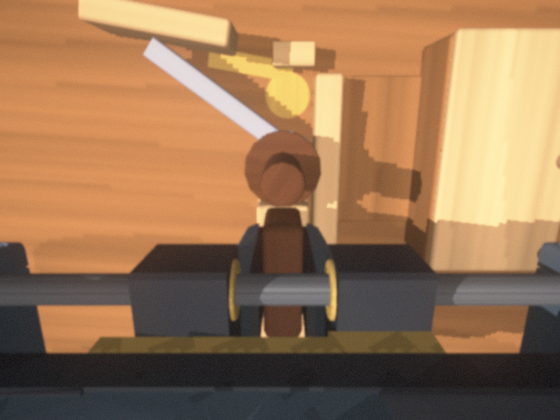

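```bash
python3 -m pendant '[{"delta_pos":[-0.4,0,0],"twist":[0,0,0],"grip":0},{"delta_pos":[-0.8,0.05,0],"twist":[0,0,0],"grip":0},{"delta_pos":[-1.2,0.05,0],"twist":[0,0,0],"grip":0},{"delta_pos":[-1.6,0.05,0],"twist":[0,0,0],"grip":0},{"delta_pos":[-1.6,0.05,0],"twist":[0,0,0],"grip":0}]' 25;  python3 -m pendant '[{"delta_pos":[-0.3,0.0,0],"twist":[0,0,0],"grip":0},{"delta_pos":[-0.6,0,0],"twist":[0,0,0],"grip":0},{"delta_pos":[-0.9,0,0],"twist":[0,0,0],"grip":0},{"delta_pos":[-1.2,0,0],"twist":[0,0,0],"grip":0},{"delta_pos":[-1.2,0,0],"twist":[0,0,0],"grip":0}]' 25;python3 -c "
from h import *
grab('wrist','w13')"
```

```text
time_s: 23.25
ee_pos: [505.1, 124.8, 26.1]
ee_rot: [-90.0, 0.1, -176.2]
force: [-1.2, -0.5, -1.6]
gripper_width: 17.6
time_s: 23.75
ee_pos: [516.2, 125.5, 26.1]
ee_rot: [-90.0, -0.0, -176.2]
force: [-3.7, -0.0, 2.2]
gripper_width: 18.0
```

View pics/w13.png

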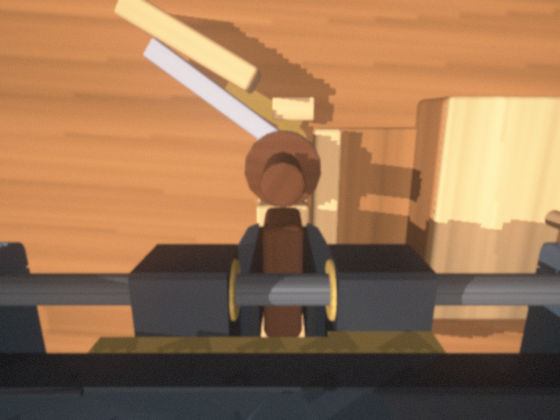

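```bash
python3 -m pendant '[{"delta_pos":[-0.2,0,0],"twist":[0,0,0],"grip":0},{"delta_pos":[-0.4,0,0],"twist":[0,0,0],"grip":0},{"delta_pos":[-0.5,0,0.05],"twist":[0,0,0],"grip":0},{"delta_pos":[-0.5,0,0.1],"twist":[0,0,0],"grip":0},{"delta_pos":[-0.5,0,0.15],"twist":[0,0,0],"grip":0}]' 25;  python3 -m pendant '[{"delta_pos":[-0.1,0.0,0],"twist":[0,0,0],"grip":0},{"delta_pos":[-0.2,0,0.05],"twist":[0,0,0],"grip":0},{"delta_pos":[-0.2,0,0.1],"twist":[0,0,0],"grip":0},{"delta_pos":[-0.2,0,0.15],"twist":[0,0,0],"grip":0},{"delta_pos":[-0.2,0,0.15],"twist":[0,0,0],"grip":0}]' 25; python3 -m pendant '[{"delta_pos":[-0.1,0.0,0],"twist":[0,0,0],"grip":0},{"delta_pos":[-0.2,0,0.05],"twist":[0,0,0],"grip":0},{"delta_pos":[-0.2,0,0.1],"twist":[0,0,0],"grip":0},{"delta_pos":[-0.2,0,0.1],"twist":[0,0,0],"grip":0},{"delta_pos":[-0.2,0,0.1],"twist":[0,0,0],"grip":0}]' 25
```

```text
time_s: 24.3
ee_pos: [521.0, 124.9, 26.2]
ee_rot: [-90.1, -0.0, -176.2]
force: [-3.9, 2.5, 0.7]
gripper_width: 17.5
time_s: 24.8
ee_pos: [523.3, 123.6, 26.1]
ee_rot: [-90.1, 0.0, -176.2]
force: [-4.3, 2.3, 2.5]
gripper_width: 17.9
time_s: 25.3
ee_pos: [523.8, 123.4, 26.3]
ee_rot: [-90.1, -0.2, -176.3]
force: [-9.1, 4.6, 6.0]
gripper_width: 18.1
```

```bash
python3 -m pendant '[{"delta_pos":[0,-0.1,0],"twist":[0,0,0],"grip":0},{"delta_pos":[0,-0.1,0.1],"twist":[0,0,0],"grip":0},{"delta_pos":[0,-0.1,0.2],"twist":[0,0,0],"grip":0},{"delta_pos":[0,-0.1,0.2],"twist":[0,0,0],"grip":0},{"delta_pos":[0,-0.1,0.2],"twist":[0,0,0],"grip":0}]' 25; python3 -c "
from h import *
p,d,i=grab('wrist','w14')
h=cv2.cvtColor(p,cv2.COLOR_RGB2HSV)
for v in(210,218): print([(u,int(h[v,u,2])) for u in [252,254,256]+list(range(302,318,1))+[332,334,336,338]])
cv2.imwrite('pics/w14c.png',cv2.resize(p[0:230,120:360],None,fx=3.3,fy=2.6,interpolation=0)[...,::-1])"
```

```text
time_s: 25.8
ee_pos: [524.0, 123.3, 26.4]
ee_rot: [-90.3, -0.2, -176.4]
force: [-7.4, 12.7, -0.9]
gripper_width: 17.5
[(252, 224), (254, 224), (256, 242), (302, 227), (303, 228), (304, 226), (305, 223), (306, 213), (307, 198), (308, 180), (309, 180), (310, 189), (311, 201), (312, 209), (313, 213), (314, 216), (315, 217), (316, 217), (317, 216), (332, 196), (334, 158), (336, 160), (338, 156)]
[(252, 214), (254, 212), (256, 237), (302, 211), (303, 218), (304, 216), (305, 214), (306, 204), (307, 189), (308, 178), (309, 180), (310, 194), (311, 209), (312, 210), (313, 217), (314, 215), (315, 216), (316, 219), (317, 216), (332, 182), (334, 159), (336, 160), (338, 158)]
```

View pics/w14c.png

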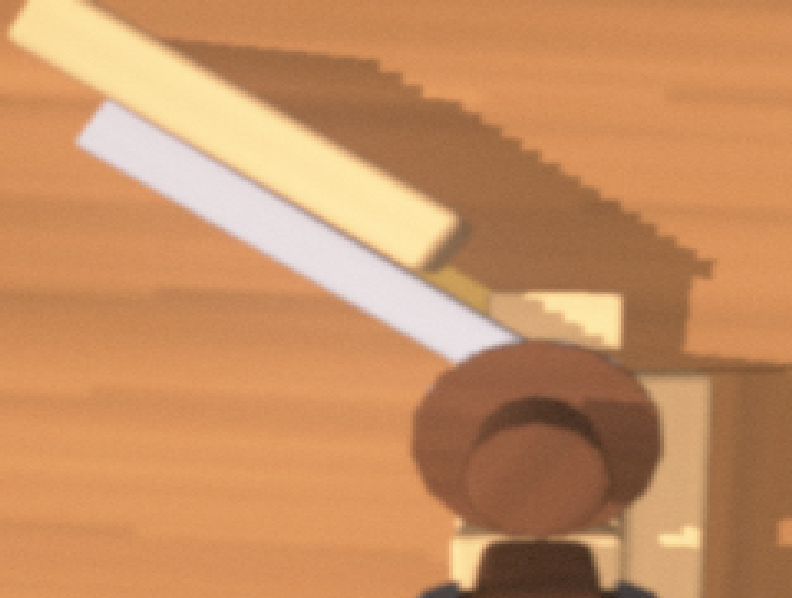

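```bash
python3 -m pendant '[{"delta_pos":[-0.1,0.05,-0.1],"twist":[0,0,0],"grip":0},{"delta_pos":[-0.2,0.1,-0.1],"twist":[0,0,0],"grip":0},{"delta_pos":[-0.2,0.1,-0.1],"twist":[0,0,0],"grip":0},{"delta_pos":[-0.2,0.1,-0.1],"twist":[0,0,0],"grip":0},{"delta_pos":[-0.2,0.1,-0.1],"twist":[0,0,0],"grip":0}]' 25; python3 -m pendant '[{"delta_pos":[0.1,0,0],"twist":[0,0,0],"grip":0},{"delta_pos":[0.2,0,0.0],"twist":[0,0,0],"grip":0},{"delta_pos":[0.2,0,0],"twist":[0,0,0],"grip":0},{"delta_pos":[0.2,0,-0.1],"twist":[0,0,0],"grip":0},{"delta_pos":[0.2,0,-0.1],"twist":[0,0,0],"grip":0}]' 10
```

```text
time_s: 26.35
ee_pos: [524.1, 123.4, 26.3]
ee_rot: [-90.2, -0.4, -176.3]
force: [-12.9, 8.4, 10.3]
gripper_width: 18.1
time_s: 26.85
ee_pos: [524.2, 123.5, 26.1]
ee_rot: [-90.1, -0.1, -176.3]
force: [-7.1, 4.2, 4.5]
gripper_width: 18.1
```

```bash
python3 -m pendant '[{"delta_pos":[0.05,-0.05,0],"twist":[0,0,0],"grip":0},{"delta_pos":[0.1,-0.1,0],"twist":[0,0,0],"grip":0},{"delta_pos":[0.1,-0.1,0],"twist":[0,0,0],"grip":20},{"delta_pos":[0.1,-0.1,0],"twist":[0,0,0],"grip":40},{"delta_pos":[0.1,-0.1,0],"twist":[0,0,0],"grip":60}]' 10;python3 -m pendant '[{"delta_pos":[0,0,0],"twist":[0,0,0],"grip":60},{"delta_pos":[0,0,0],"twist":[0,0,0],"grip":60},{"delta_pos":[0,0,0],"twist":[0,0,0],"grip":60},{"delta_pos":[0,0,0],"twist":[0,0,0],"grip":60},{"delta_pos":[0,0,0],"twist":[0,0,0],"grip":60}]'; python3 -m pendant '[{"delta_pos":[0,-2,0],"twist":[0,0,0],"grip":60},{"delta_pos":[0,-4,0],"twist":[0,0,0],"grip":60},{"delta_pos":[0,-6,0],"twist":[0,0,0],"grip":60},{"delta_pos":[0,-8,0],"twist":[0,0,0],"grip":60},{"delta_pos":[0,-8,0],"twist":[0,0,0],"grip":60}]'; python3 -c "
from h import *
p,d,i=grab('wrist','w15')
cv2.imwrite('pics/w15c.png',cv2.resize(p[0:230,120:360],None,fx=3.3,fy=2.6,interpolation=0)[...,::-1])
Z=cloud(d,i)[...,2];print('peg',np.median(Z[148:160,278:288]))"
```

```text
time_s: 27.35
ee_pos: [526.2, 122.1, 27.3]
ee_rot: [-90.0, 0.2, -176.2]
force: [0.3, -0.1, -0.0]
gripper_width: 31.5
time_s: 27.85
ee_pos: [524.6, 122.0, 26.9]
ee_rot: [-90.0, 0.0, -176.2]
force: [0.5, 0.1, 0.1]
gripper_width: 55.0
time_s: 28.35
ee_pos: [526.5, 122.4, 109.4]
ee_rot: [-90.0, 0.3, -176.2]
force: [0.6, 0.6, -0.6]
gripper_width: 54.8
peg 67.00834661789942
```

View pics/w15c.png

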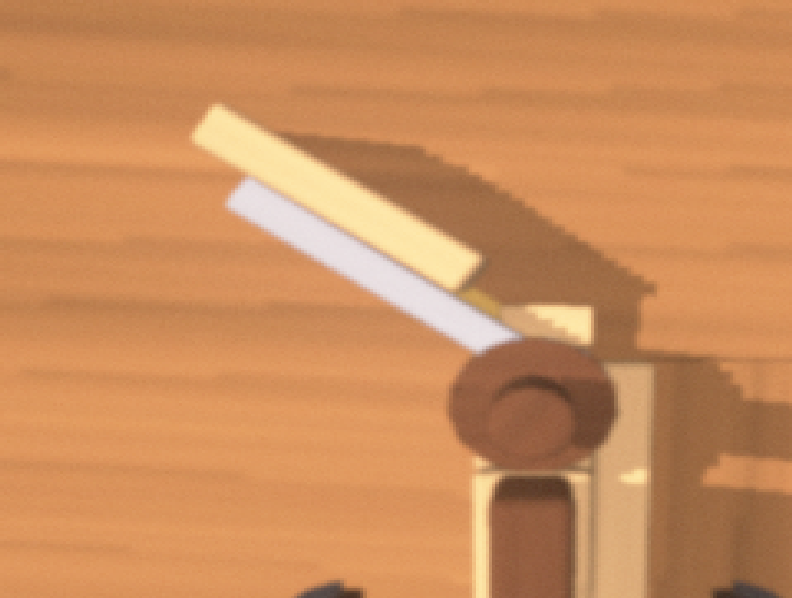

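```bash
cat > ang.py <<'E'
from h import *
for t in('w10','w15'):
    p,d,i=load(t); h=cv2.cvtColor(p,cv2.COLOR_RGB2HSV); H,S,V=[h[...,k].astype(int) for k in range(3)]; X=cloud(d,i)
    for nm,m,z in(('wing',(H>18)&(H<30)&(S<115)&(V>235)&(X[...,2]>24)&(X[...,2]<36),30),('blade',(S<40)&(V>200)&(X[...,2]>12)&(X[...,2]<28),20)):
        m=m.copy(); m[150:]=0; n,l,st,c=cv2.connectedComponentsWithStats(m.astype(np.uint8)); k=1+np.argmax(st[1:,4])
        v,u=np.where(l==k); P=np.array([onz(i,a,b,z)[:2] for a,b in zip(u,v)],np.float32)
        r=cv2.minAreaRect(P); vx=cv2.fitLine(P,2,0,.01,.01).ravel(); print(t,nm,st[k,4],np.round(r[0],1),np.round(r[1],1),round(r[2],2),'fit',np.degrees(np.arctan2(vx[1],vx[0])).round(2))
E
python3 ang.py
```

```text
w10 wing 1560 [ 639.1 -288. ] [64.8 10.1] 57.48 fit 57.39
w10 blade 1338 [ 622.5 -293.7] [71.1  9.3] 57.66 fit 57.88
w15 wing 1396 [620.9 171. ] [64.4  9.6] 58.35 fit 58.38
w15 blade 1231 [603.6 164.2] [71.   9.2] 57.62 fit 57.89
```

```bash
python3 -m pendant '[{"delta_pos":[0,0,0],"twist":[0,0,0],"grip":60},{"delta_pos":[0,0,0],"twist":[0,0,0],"grip":60},{"delta_pos":[0,0,0],"twist":[0,0,0],"grip":60},{"delta_pos":[0,0,0],"twist":[0,0,0],"grip":60},{"delta_pos":[0,0,0],"twist":[0,0,0],"grip":60}]'; sed -i "s/^for t in.*/import sys\nfor t in sys.argv[1:]:/" ang.py; python3 -c "
from h import *
grab('wrist','w16');grab('wrist','w17')
go(573,127,110,-176.2)"; python3 ang.py w16 w17
```

```text
time_s: 28.9
ee_pos: [524.4, 122.0, 106.5]
ee_rot: [-90.0, -0.0, -176.2]
force: [0.4, 0.5, 0.8]
gripper_width: 54.8
t 29.0 pos [524.5 122.  106.7] rot [-8.999e+01 -1.000e-02 -1.762e+02] F [-0.  -0.6 -0.6] w 54.6
delta [-4.871, -0.33, -0.174] twist [-0.01, 0.0, 0.01]
w16 wing 1438 [620.8 170.9] [64.3  9.7] 58.22 fit 58.28
w16 blade 1284 [603.7 164.4] [70.6  9.2] 57.66 fit 57.84
w17 wing 1445 [620.8 170.8] [64.4  9.7] 58.21 fit 58.39
w17 blade 1277 [603.5 164.2] [71.   9.1] 57.63 fit 57.79
```

```bash
python3 ang.py w7 w8 w9 w14
```

```text
w7 wing 3655 [ 639.1 -288.2] [65.  10.5] 57.39 fit 57.87
w7 blade 2910 [ 622.5 -294.2] [72.5  9.4] 57.51 fit 57.88
w8 wing 3655 [ 639.1 -288.2] [64.9 10.5] 57.38 fit 57.88
w8 blade 2915 [ 622.6 -294.2] [72.5  9.4] 57.52 fit 57.91
w9 wing 3596 [ 639.2 -288.2] [64.9 10.4] 57.33 fit 57.43
w9 blade 2843 [ 622.2 -294.2] [72.3  9.3] 57.62 fit 57.96
w14 wing 3280 [620.8 170.9] [64.3  9.8] 58.53 fit 58.66
w14 blade 2750 [603.3 164. ] [71.3  9.2] 57.48 fit 57.75
```

```bash
cat > ang2.py <<'E'
from h import *
import sys
for t in sys.argv[1:]:
    p,d,i=load(t); g=p[...,2].astype(float)  # blue: wing vs blade/wood
    out=[]
    # sample across wing normals in world plane z=30 : use world-interpolation
    lift=t in('w7','w8','w9','w10'); c=np.array([639.1,-288.2]) if lift else np.array([620.8,170.9])
    a=np.radians(57.8); e=np.array([np.cos(a),np.sin(a)]); n=np.array([-np.sin(a),np.cos(a)])
    for side in(1,-1):
        Q=[]
        for s in np.arange(-24,25,2.):
            q=np.arange(1.,10,.2); vals=[]
            for k in q:
                X=c+e*s+n*side*k; u,v=proj(i,[*X,30]); 
                vals.append(cv2.getRectSubPix(p[...,:3],(1,1),(float(u),float(v)))[0,0].astype(float) if 0<=u<559 and 0<=v<419 else np.full(3,np.nan))
            vals=np.array(vals); D=np.abs(np.gradient(cv2.GaussianBlur(vals,(1,5),0),axis=0)).sum(1)
            if np.isnan(D).any(): continue
            k=np.argmax(D[5:-5])+5; w=D[k-4:k+5]; Q.append((s,side*(q[k-4:k+5]*w).sum()/w.sum()))
        Q=np.array(Q); kf=np.polyfit(Q[:,0],Q[:,1],1); r=Q[:,1]-np.polyval(kf,Q[:,0]); g_=abs(r)<2*r.std()+.05; kf=np.polyfit(Q[g_,0],Q[g_,1],1)
        out.append((len(Q),round(57.8+np.degrees(np.arctan(kf[0])),2),round(kf[1],2),round(r[g_].std(),2)))
    print(t,'inner',out[0],'outer',out[1])
E
python3 ang2.py w7 w8 w9 w10 w14 w15 w16 w17
```

```text
w7 inner (25, np.float64(57.22), np.float64(5.68), np.float64(0.13)) outer (22, np.float64(57.38), np.float64(-5.82), np.float64(0.06))
w8 inner (25, np.float64(57.34), np.float64(5.69), np.float64(0.16)) outer (22, np.float64(57.33), np.float64(-5.84), np.float64(0.06))
w9 inner (25, np.float64(57.16), np.float64(5.95), np.float64(0.19)) outer (25, np.float64(57.62), np.float64(-5.77), np.float64(0.11))
w10 inner (25, np.float64(56.93), np.float64(6.45), np.float64(0.3)) outer (25, np.float64(57.59), np.float64(-5.72), np.float64(0.1))
w14 inner (25, np.float64(57.13), np.float64(6.04), np.float64(0.18)) outer (22, np.float64(58.68), np.float64(-5.66), np.float64(0.06))
w15 inner (25, np.float64(57.12), np.float64(6.29), np.float64(0.23)) outer (25, np.float64(58.61), np.float64(-5.73), np.float64(0.07))
w16 inner (25, np.float64(56.96), np.float64(6.3), np.float64(0.25)) outer (25, np.float64(58.67), np.float64(-5.72), np.float64(0.12))
w17 inner (25, np.float64(57.09), np.float64(6.31), np.float64(0.25)) outer (25, np.float64(58.67), np.float64(-5.72), np.float64(0.09))
```

```bash
python3 -m pendant '[{"delta_pos":[1.5,0,-0.15],"twist":[0,0,0],"grip":0},{"delta_pos":[3.5,0,-0.15],"twist":[0,0,0],"grip":0},{"delta_pos":[5,0,-0.15],"twist":[0,0,0],"grip":0},{"delta_pos":[5.2,1,-0.15],"twist":[0,0,0],"grip":0},{"delta_pos":[5.2,2,-0.15],"twist":[0,0,0],"grip":0}]'; python3 -m pendant '[{"delta_pos":[0,0,0],"twist":[0,0,0],"grip":0},{"delta_pos":[0,2,0],"twist":[0,0,0],"grip":0},{"delta_pos":[0,4,0],"twist":[0,0,0],"grip":0},{"delta_pos":[0,5.5,0],"twist":[0,0,0],"grip":0},{"delta_pos":[0,5.8,0],"twist":[0,0,0],"grip":0}]'; python3 -c "
from h import *
s=state();x,y=s['ee_pos'][:2];print('ex',x*.9978+y*.0663,'ey',-x*.0663+y*.9978)"
```

```text
time_s: 29.5
ee_pos: [472.9, 120.2, 86.5]
ee_rot: [-90.0, 0.1, -176.2]
force: [0.5, -0.6, -0.2]
gripper_width: 17.6
time_s: 30.0
ee_pos: [472.1, 119.8, 27.0]
ee_rot: [-90.0, -0.2, -176.2]
force: [0.4, 0.2, 0.3]
gripper_width: 0.6
ex 478.9775212530611 ey 88.26419174737029
```

```bash
python3 -m pendant '[{"delta_pos":[-0.3,0,0],"twist":[0,0,0],"grip":0},{"delta_pos":[-0.5,0,0],"twist":[0,0,0],"grip":0},{"delta_pos":[-0.7,0,0],"twist":[0,0,0],"grip":0},{"delta_pos":[-0.8,0,0],"twist":[0,0,0],"grip":0},{"delta_pos":[-0.9,0,0],"twist":[0,0,0],"grip":0}]'; python3 -m pendant '[{"delta_pos":[-0.1,0,0],"twist":[0,0,0],"grip":0},{"delta_pos":[-0.2,0,0],"twist":[0,0,0],"grip":0},{"delta_pos":[-0.2,0,0],"twist":[0,0,0],"grip":0},{"delta_pos":[-0.2,0,0],"twist":[0,0,0],"grip":0},{"delta_pos":[-0.2,0,0],"twist":[0,0,0],"grip":0}]';python3 -m pendant '[{"delta_pos":[-0.1,0,0],"twist":[0,0,0],"grip":0},{"delta_pos":[-0.2,0,0],"twist":[0,0,0],"grip":0},{"delta_pos":[-0.2,0,0],"twist":[0,0,0],"grip":0},{"delta_pos":[-0.2,0,0],"twist":[0,0,0],"grip":0},{"delta_pos":[-0.2,0,0],"twist":[0,0,0],"grip":0}]'
```

```text
time_s: 30.5
ee_pos: [479.0, 120.6, 29.1]
ee_rot: [-90.0, -0.3, -176.2]
force: [-8.1, 0.9, 4.9]
gripper_width: 0.7
time_s: 31.0
ee_pos: [479.0, 120.5, 29.1]
ee_rot: [-90.0, -0.5, -176.2]
force: [-10.3, 0.5, 7.1]
gripper_width: 0.3
time_s: 31.5
ee_pos: [478.9, 120.6, 29.2]
ee_rot: [-90.0, -0.8, -176.2]
force: [-15.7, 0.8, 11.9]
gripper_width: 0.5
```

```bash
python3 -m pendant '[{"delta_pos":[0.4,0,0],"twist":[0,0,0],"grip":0},{"delta_pos":[1,0,0],"twist":[0,0,0],"grip":0},{"delta_pos":[1.5,-2,0],"twist":[0,0,0],"grip":0},{"delta_pos":[1.5,-6,0],"twist":[0,0,0],"grip":0},{"delta_pos":[0,-7.5,0],"twist":[0,0,0],"grip":0}]'; python3 -m pendant '[{"delta_pos":[-2,0,0],"twist":[0,0,0],"grip":60},{"delta_pos":[-4.5,0,0],"twist":[0,0,0],"grip":60},{"delta_pos":[-4.5,0,0],"twist":[0,0,0],"grip":60},{"delta_pos":[-4.5,0,0],"twist":[0,0,0],"grip":60},{"delta_pos":[-4.5,0,0],"twist":[0,0,0],"grip":60}]'; python3 -c "
from h import *
p,d,i=grab('wrist','w18');go(573,127,110,-176.2)
cv2.imwrite('pics/w18c.png',cv2.resize(p[60:230,180:340],None,fx=4.5,fy=3.5,interpolation=0)[...,::-1])
p,_,_=load('w10');cv2.imwrite('pics/w10d.png',cv2.resize(p[60:230,180:340],None,fx=4.5,fy=3.5,interpolation=0)[...,::-1])"; python3 ang.py w18; python3 ang2.py w18
```

```text
time_s: 32.0
ee_pos: [486.7, 121.2, 107.5]
ee_rot: [-90.0, 0.3, -176.2]
force: [1.7, 0.9, -0.6]
gripper_width: 0.4
time_s: 32.5
ee_pos: [529.5, 123.8, 103.8]
ee_rot: [-90.0, -0.0, -176.2]
force: [0.3, 0.1, 0.9]
gripper_width: 37.8
t 32.55 pos [529.4 123.8 103.8] rot [-8.999e+01 -4.000e-02 -1.762e+02] F [-0.6  0.3  0.3] w 41.6
delta [-4.368, -0.624, -0.032] twist [-0.01, 0.0, 0.04]
w18 wing 1507 [621.4 170.4] [64.6  9.9] 57.6 fit 57.64
w18 blade 1280 [605.  164.5] [71.1  9. ] 57.8 fit 58.03
w18 inner (25, np.float64(57.44), np.float64(5.07), np.float64(0.27)) outer (25, np.float64(57.89), np.float64(-6.45), np.float64(0.11))
```

View pics/w18c.png

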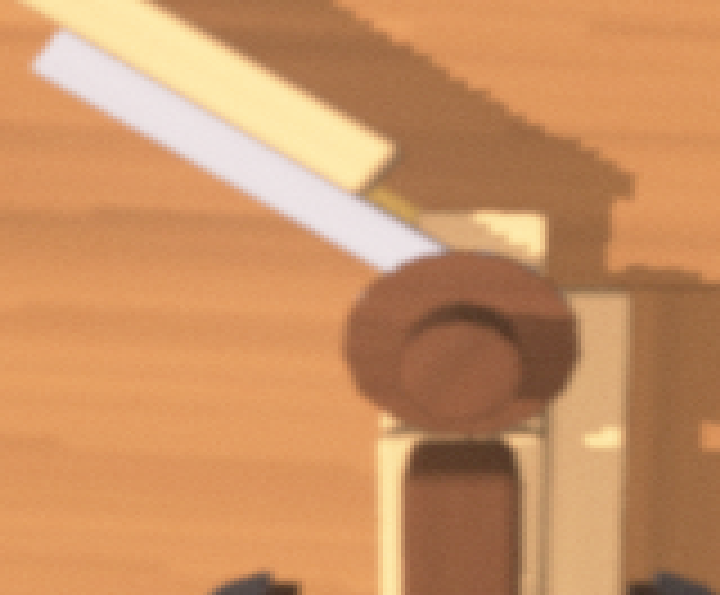

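View pics/w10d.png

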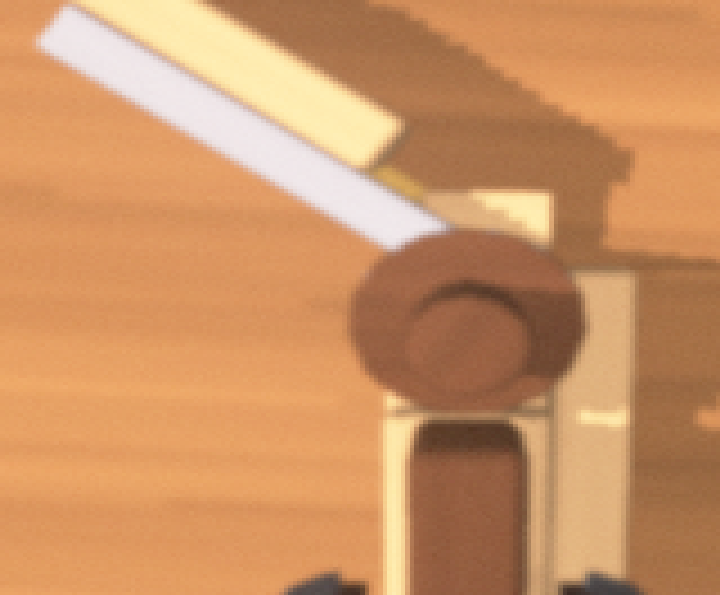

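```bash
python3 -m pendant '[{"delta_pos":[0.2,0,-1.5],"twist":[0,0,0],"grip":0},{"delta_pos":[0.4,0,-3.2],"twist":[0,0,0],"grip":0},{"delta_pos":[0.4,0,-3.2],"twist":[0,0,0],"grip":0},{"delta_pos":[0.4,0,-3.2],"twist":[0,0,0],"grip":0},{"delta_pos":[0.4,1,-3.2],"twist":[0,0,0],"grip":0}]'; python3 -m pendant '[{"delta_pos":[0,1,0],"twist":[0,0,0],"grip":0},{"delta_pos":[0,3,0],"twist":[0,0,0],"grip":0},{"delta_pos":[0,5,0],"twist":[0,0,0],"grip":0},{"delta_pos":[0,6.5,0],"twist":[0,0,0],"grip":0},{"delta_pos":[0,6.5,0],"twist":[0,0,0],"grip":0}]'; python3 -c "
from h import *
s=state();x,y=s['ee_pos'][:2];print('ex',x*.9978+y*.0663,'ey',-x*.0663+y*.9978)"
```

```text
time_s: 33.05
ee_pos: [525.2, 155.8, 94.7]
ee_rot: [-90.0, 0.2, -176.2]
force: [0.2, -0.4, 0.8]
gripper_width: 7.3
time_s: 33.55
ee_pos: [522.1, 154.6, 26.0]
ee_rot: [-89.9, -0.4, -176.2]
force: [1.0, 0.2, -1.4]
gripper_width: 0.5
ex 531.213629367767 ey 119.59638044297216
```

```bash
python3 -m pendant '[{"delta_pos":[0,-0.2,0.2],"twist":[0,0,0],"grip":0},{"delta_pos":[0,-0.2,0.4],"twist":[0,0,0],"grip":0},{"delta_pos":[0,-0.2,0.6],"twist":[0,0,0],"grip":0},{"delta_pos":[0,-0.2,0.8],"twist":[0,0,0],"grip":0},{"delta_pos":[0,-0.2,0.9],"twist":[0,0,0],"grip":0}]'; python3 -m pendant '[{"delta_pos":[0,0,0.1],"twist":[0,0,0],"grip":0},{"delta_pos":[0,0,0.2],"twist":[0,0,0],"grip":0},{"delta_pos":[0,0,0.2],"twist":[0,0,0],"grip":0},{"delta_pos":[0,0,0.2],"twist":[0,0,0],"grip":0},{"delta_pos":[0,0,0.2],"twist":[0,0,0],"grip":0}]'
```

```text
time_s: 34.05
ee_pos: [525.1, 146.4, 31.3]
ee_rot: [-90.0, 0.0, -176.2]
force: [-1.0, 0.3, 0.4]
gripper_width: 0.6
time_s: 34.55
ee_pos: [525.0, 144.7, 30.8]
ee_rot: [-90.0, 0.0, -176.2]
force: [-0.9, 0.3, 0.4]
gripper_width: 0.4
```

```bash
python3 -m pendant '[{"delta_pos":[0,0,0.1],"twist":[0,0,0],"grip":0},{"delta_pos":[0,0,0.2],"twist":[0,0,0],"grip":0},{"delta_pos":[0,0,0.25],"twist":[0,0,0],"grip":0},{"delta_pos":[0,0,0.3],"twist":[0,0,0],"grip":0},{"delta_pos":[0,0,0.3],"twist":[0,0,0],"grip":0}]'; python3 -m pendant '[{"delta_pos":[0,0,0.1],"twist":[0,0,0],"grip":0},{"delta_pos":[0,0,0.2],"twist":[0,0,0],"grip":0},{"delta_pos":[0,0,0.2],"twist":[0,0,0],"grip":0},{"delta_pos":[0,0,0.2],"twist":[0,0,0],"grip":0},{"delta_pos":[0,0,0.2],"twist":[0,0,0],"grip":0}]'
```

```text
time_s: 35.05
ee_pos: [525.3, 142.7, 31.3]
ee_rot: [-90.1, 0.0, -176.3]
force: [-1.6, 4.5, 4.3]
gripper_width: 0.3
time_s: 35.55
ee_pos: [525.5, 141.3, 31.9]
ee_rot: [-90.2, 0.1, -176.3]
force: [-2.7, 7.3, 6.7]
gripper_width: 0.4
```

```bash
python3 -m pendant '[{"delta_pos":[0,0,-0.2],"twist":[0,0,0],"grip":0},{"delta_pos":[0,0,-0.6],"twist":[0,0,0],"grip":0},{"delta_pos":[0,0,-1.5],"twist":[0,0,0],"grip":0},{"delta_pos":[0,-3,-1.5],"twist":[0,0,0],"grip":0},{"delta_pos":[0,-7,-1.5],"twist":[0,0,0],"grip":0}]'; python3 -m pendant '[{"delta_pos":[0,0,3],"twist":[0,0,0],"grip":0},{"delta_pos":[0,0,3.5],"twist":[0,0,0],"grip":60},{"delta_pos":[0,0,3.5],"twist":[0,0,0],"grip":60},{"delta_pos":[0,0,3.5],"twist":[0,0,0],"grip":60},{"delta_pos":[0,0,3.5],"twist":[0,0,0],"grip":60}]'; python3 -c "
from h import *
p,d,i=grab('wrist','w19');go(573,127,110,-176.2)
cv2.imwrite('pics/w19c.png',cv2.resize(p[60:230,180:340],None,fx=4.5,fy=3.5,interpolation=0)[...,::-1])
"; python3 ang.py w19; python3 ang2.py w19
```

```text
time_s: 36.05
ee_pos: [522.6, 154.4, 99.4]
ee_rot: [-89.9, -0.3, -176.2]
force: [0.2, 0.2, 0.5]
gripper_width: 0.5
time_s: 36.55
ee_pos: [526.3, 120.2, 100.1]
ee_rot: [-90.0, -0.1, -176.2]
force: [0.4, -0.7, 0.0]
gripper_width: 29.5
t 36.6 pos [526.4 120.2 100.2] rot [-8.9990e+01 -7.0000e-02 -1.7616e+02] F [-0.2 -0.2  0.4] w 33.9
delta [-4.698, -0.985, -0.363] twist [-0.01, 0.04, 0.07]
w19 wing 1553 [621.9 169.8] [64.7  9.9] 57.05 fit 57.11
w19 blade 1357 [605.1 164.8] [71.3  9.2] 57.48 fit 57.75
w19 inner (25, np.float64(57.31), np.float64(5.27), np.float64(0.26)) outer (25, np.float64(57.43), np.float64(-7.16), np.float64(0.08))
```

View pics/w19c.png

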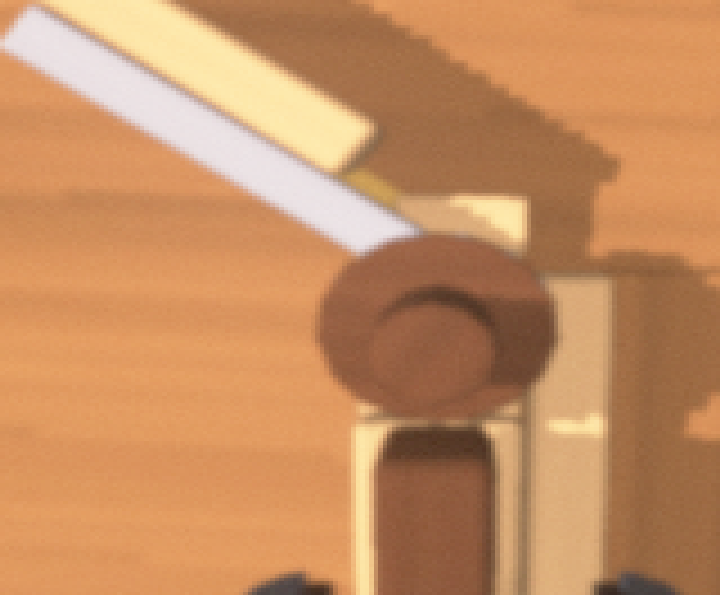

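```bash
python3 -m pendant '[{"delta_pos":[0,1,-0.3],"twist":[0,0,0],"grip":60},{"delta_pos":[0,2,-0.3],"twist":[0,0,0],"grip":60},{"delta_pos":[0,3,-0.3],"twist":[0,0,0],"grip":60},{"delta_pos":[0,3,-0.3],"twist":[0,0,0],"grip":60},{"delta_pos":[0,3,-0.3],"twist":[0,0,0],"grip":60}]';  python3 -c "
from h import *
p,d,i=grab('wrist','w20');go(573,127,110,-176.2)
cv2.imwrite('pics/w20c.png',cv2.resize(p[0:230,120:360],None,fx=3.3,fy=2.6,interpolation=0)[...,::-1])
"; python3 ang.py w20 ; python3 ang2.py w20
python3 - <<'E'
from h import *
# gap profile between blade outer edge and wing inner top edge along image normals
for t in('w9','w8','w10','w14','w18','w19','w20'):
    p,d,i=load(t); h=cv2.cvtColor(p,cv2.COLOR_RGB2HSV).astype(int)
    o=[]
    lift=t in('w7','w8','w9','w10'); c=np.array([622.4,-294.0]) if lift else np.array([605.,164.6])
    a=np.radians(57.6); e=np.array([np.cos(a),np.sin(a)]); n=np.array([np.sin(a),-np.cos(a)])
    for s in np.arange(-20,33,4.):
        q=np.arange(0,14,.25); S=[]
        for k in q:
            u,v=proj(i,[*(c+e*s+n*k),20]); S.append(cv2.getRectSubPix(p,(1,1),(float(u),float(v)))[0,0])
        hs=cv2.cvtColor(np.array(S)[None].astype(np.uint8),cv2.COLOR_RGB2HSV)[0].astype(int)
        b=q[np.where(hs[:,1]<45)[0]]; w=q[np.where((hs[:,1]>60)&(hs[:,2]>225)&(q>3))[0]]
        o.append((round(b[b<8].max(),2) if len(b) else None, round(w.min(),2) if len(w) else None))
    print(t,o)
E
```

```text
time_s: 37.1
ee_pos: [526.2, 122.6, 70.3]
ee_rot: [-90.0, -0.1, -176.2]
force: [-0.3, -0.5, 0.3]
gripper_width: 54.8
t 37.15 pos [526.6 122.6  70.7] rot [ -89.99   -0.   -176.2 ] F [-1.2 -1.1  0.2] w 54.5
delta [-4.655, -3.925, -0.127] twist [-0.01, -0.0, 0.0]
w20 wing 2045 [621.9 169.7] [64.6 10. ] 56.99 fit 57.08
w20 blade 1742 [605.  164.8] [71.1  9.1] 57.46 fit 57.72
w20 inner (25, np.float64(57.39), np.float64(5.2), np.float64(0.26)) outer (25, np.float64(57.31), np.float64(-7.16), np.float64(0.09))
w9 [(np.float64(4.75), None), (np.float64(4.5), np.float64(5.0)), (np.float64(4.5), np.float64(4.75)), (np.float64(4.5), np.float64(5.0)), (np.float64(4.5), np.float64(5.0)), (np.float64(4.5), np.float64(5.0)), (np.float64(4.5), np.float64(5.0)), (np.float64(4.5), np.float64(5.0)), (np.float64(4.5), np.float64(5.0)), (np.float64(4.5), np.float64(5.0)), (np.float64(4.5), np.float64(5.0)), (np.float64(4.5), np.float64(4.75)), (np.float64(4.5), np.float64(5.0)), (np.float64(4.5), np.float64(5.0))]
w8 [(np.float64(5.0), None), (np.float64(4.5), np.float64(5.0)), (np.float64(4.5), np.floa
[... 2272 characters left out ...]
)), (np.float64(4.75), np.float64(5.75)), (np.float64(4.5), np.float64(5.75)), (np.float64(4.5), np.float64(5.75)), (np.float64(4.5), np.float64(6.0)), (np.float64(4.5), np.float64(6.0))]
w20 [(np.float64(4.75), None), (np.float64(4.75), np.float64(5.5)), (np.float64(4.5), np.float64(5.5)), (np.float64(4.75), np.float64(5.75)), (np.float64(4.75), np.float64(5.75)), (np.float64(4.5), np.float64(5.75)), (np.float64(4.75), np.float64(5.75)), (np.float64(4.5), np.float64(5.75)), (np.float64(4.75), np.float64(5.75)), (np.float64(4.75), np.float64(6.0)), (np.float64(4.5), np.float64(5.75)), (np.float64(4.75), np.float64(6.0)), (np.float64(4.5), np.float64(6.0)), (np.float64(4.5), np.float64(6.0))]
```

View pics/w20c.png

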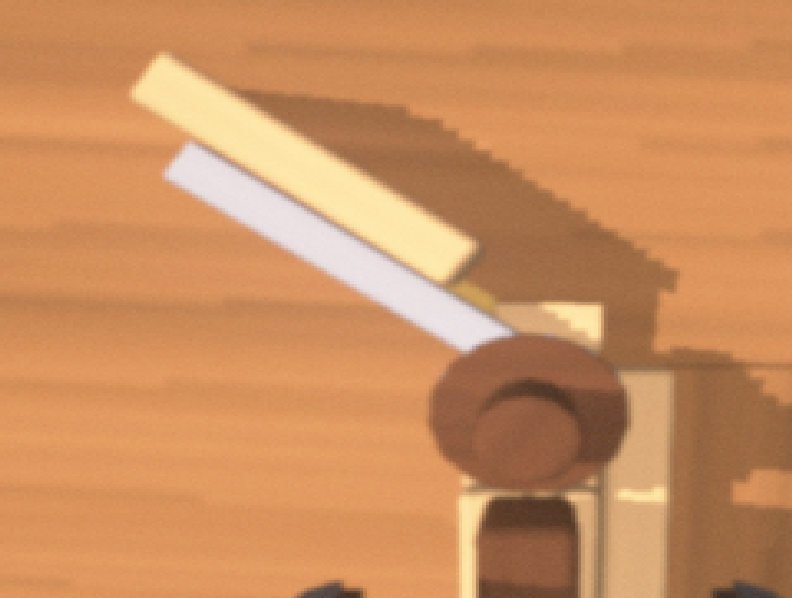

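```bash
python3 -m pendant '[{"delta_pos":[0,-3,0],"twist":[0,0,0],"grip":60},{"delta_pos":[0,-6,0],"twist":[0,0,0],"grip":60},{"delta_pos":[0,-10,0],"twist":[0,0,0],"grip":60},{"delta_pos":[2,-13,0],"twist":[0,0,0],"grip":60},{"delta_pos":[5,-15,0],"twist":[0,0,0],"grip":60}]'; python3 -m pendant '[{"delta_pos":[4,0,0],"twist":[0,0,0],"grip":60},{"delta_pos":[8,0,0],"twist":[0,0,0],"grip":60},{"delta_pos":[8,0,0],"twist":[0,0,0],"grip":60},{"delta_pos":[8,0,0],"twist":[0,0,0],"grip":60},{"delta_pos":[8,0,0],"twist":[0,0,0],"grip":60}]'; python3 -c "
from h import *
p,d,i=grab('scene','s2')
cv2.imwrite('pics/s2c.png',cv2.resize(p[130:320,160:390],None,fx=3.4,fy=3.1,interpolation=2)[...,::-1])"
```

```text
time_s: 37.65
ee_pos: [478.3, 119.6, 223.8]
ee_rot: [-90.0, 0.3, -176.2]
force: [0.2, 0.5, -0.3]
gripper_width: 54.7
time_s: 38.15
ee_pos: [398.0, 114.2, 221.4]
ee_rot: [-90.0, 0.1, -176.2]
force: [0.1, 0.3, 0.5]
gripper_width: 54.4
```

View pics/s2c.png

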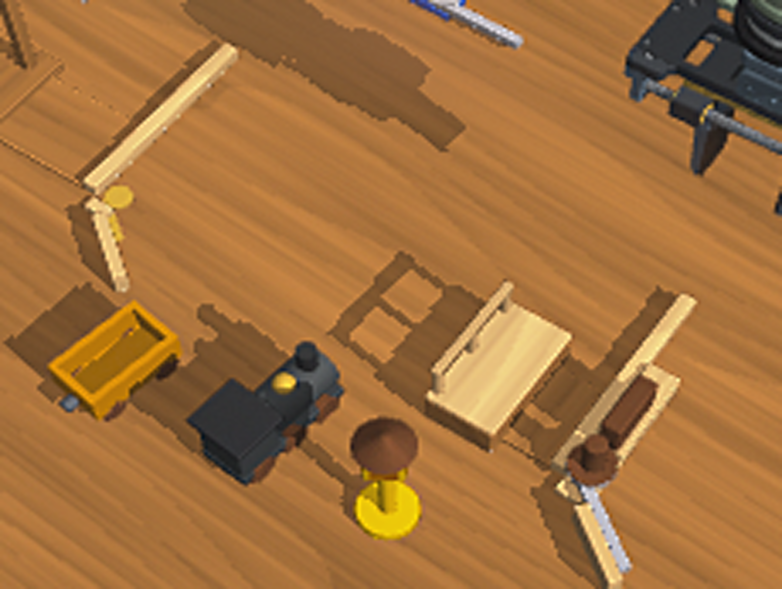

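```bash
python3 -c "
from workcell import job,state
print(job.job_done(), state()['time_s'])"
```

```text
the job is handed in; nothing more can be done
the job is handed in; nothing more can be done
```

The job is handed in at about 38 s. The gauge stands locked and home in the dock's corner, but the dock's wing appears slightly past flush, by about 0.2–0.5°.

**What I did:** I pressed the gauge home in the lift's corner until extra force moved it no further. I then pushed the peg fully down at 17 N; its top now measures about 67 mm, so it is locked. I carried it to the dock and pressed it home there the same way, let go and backed off.

**First dock press fell short:** After letting go, pictures showed the gauge about 1.5 mm short of the stop, with the wing about 1° off. I pushed it home with the closed fingers on the back of the rib (up to about 16 N along the push, about 20 N in total). I then pushed it lightly towards the fence (about 7 N).

**Last checks:**

| Measurement (world heading) | Lift | Dock |
|---|---|---|
| Blade | about 57.6° | about 57.5° |
| Wing | 57.3–57.6° | 57.0–57.4° |

- **Wing gap:** The sideways push probably tipped the gauge a little. My estimates of the gap between blade and dock wing disagree, from almost none to about 0.6–0.9 mm. I left it, since mending it meant lifting the gauge out again.
- **Forces:** Pressing totals were mostly 10–20 N. One press at the lift peaked at about 26 N, which is less gentle than asked.
- **Surroundings:** The last scene picture shows the lift's wing, wagon, engine and lantern as they were. It also shows the gripper well clear of everything.

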